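# Check a battery pack for swelling in the bench caliper

### The job

Check the battery pack for swelling: lay it flat on the bed of the bench caliper between the open jaws, long side along the jaw faces and leads pointing to the robot, and let go of it. Then slide the moving jaw shut by its black grip so that it nips the pack across its width and the dial needle rises into the green band, never into the red. Leave the jaw standing like that, and do not push the other things on the bench about.

Things in the scene. Friction and masses are not known exactly. Their poses are not given: they have to be found in the camera images.
- pack_centre (a point): centre of the case of the battery pack: a black, blue and yellow block 36 mm wide (x) by 78 mm long (y) by 30 mm high (z), 0.15 to 0.25 kg, loose, lying flat. Its x axis runs across the 36 mm width, y along the length away from the leads, z up. Thin red and black leads stick out about 32 mm from its -y end (they are part of the rigid pack; nothing collides with them).
- pack_leads (a point): point on the pack's lead end, 41 mm from pack_centre along the pack's -y, at half height; axes as pack_centre. Open cardboard boxes up to 100 mm high (box of small parts) stand between the pack and the caliper and one 60 mm high close beyond the pack; a soft grey bag and a taller open carton stand behind the caliper. Carry the pack across well above them.
- bed (a point): point on top of the caliper's grey bed (10 mm above the bench), in line with the anvil face at rest. x: across the bed, away from the robot; y: along the beam, the way the jaw opens; z up. Caliper turned up to 0.2 rad. Anvil face at y = 0, jaw face at y = joint jaw. The pack lies right with its centre at x = 0 (30 mm nearer to the robot or 12 mm farther will do), y = half the opening, z = 15 mm.
- gauge: bench caliper, fixed to the bench; bed 150 x 280 mm; axes as bed, which lies at (-18, -50, 10) mm in this frame; origin on the bench. Jaw and anvil faces are planes across y, x = -45 to 33 mm, z = 11.5 to 37.5 mm. Bed's front edge x = -90 mm; steel beam x = 39 to 59 mm, z to 27 mm; jaw's carriage x = -2 to 66 mm, z to 45 mm, all behind its face; blue head with dial y = -76 to -146 mm, z to 66 mm.
- jaw_grip (a point): a point in the moving jaw's upright black grip, 16 mm thick along the sliding direction (y), 26 mm across (x), its top 16 mm above this point and its foot 26 mm below it (on the carriage); axes as bed. It stands 30 mm behind the jaw's face in y and 36 mm beyond bed in x. Pinch it from above across its 16 mm, or push it.
- jaw (a joint): moving jaw, m: the opening between the jaw faces with the anvil at rest; 0 shut, at most 0.116; starts at about 0.10 to 0.114. Sliding takes about 9 N, and the jaw stays where it is left. With the pack nipped it reads 0.036 less the anvil's travel.
- anvil (a joint): sprung anvil facing the jaw, m: how far it is pushed back; 0 at rest, stop at 0.009; spring 800 N/m, 0.8 N preload (4 N at 0.004). The dial's black needle turns clockwise 0.42 rad per mm: grey arc 0 to 2 mm, green band 2 to 6 mm (needle straight up, away from the robot, at 4 mm), yellow to 8 mm, red above.
- multimeter: red multimeter lying on its back, 150 x 78 x 44 mm, loose bystander; origin at the centre of its underside
- tape_roll: roll of black tape lying flat, 62 x 60 x 19 mm, loose bystander; origin at the centre of its underside
- cutters: blue flush cutters lying flat, 30 x 114 x 10 mm, loose bystander; origin at the centre of its underside
- pliers: red long-nose pliers lying flat, 30 x 114 x 9 mm, loose bystander; origin at the centre of its underside
Things that resemble listed ones, but are neither listed nor needed, are in the scene too. There is more than one size of the part that bears pack_centre; the job needs the larger.

How it is judged (in metres and radians):
On the way:
1. the pack lies flat on the bed between the open jaws, leads to the robot, and is let go (x of pack_centre in the frame of bed between -0.035 and 0.02 m and z of pack_centre in the frame of bed between 0.011 and 0.019 m and x of pack_leads in the frame of bed below -0.015 m and angle between pack_centre's own z axis and vertical below 0.1 rad and y of pack_centre in the frame of bed between 0.01 and 0.095 m and value of joint jaw above 0.045 m and contact force between the fingers and anything else below 0.2 N), for 0.2 s.
At the end, for the whole second after the job is handed in: The pack lies flat on the bed, its centre 35 mm nearer to 20 mm farther than the bed point, leads to the robot, square to the jaws within 0.06 rad, nipped across its 36 mm width with the anvil pushed back 2 to 6 mm (needle in green); the jaw stands still (x of pack_centre in the frame of bed between -0.035 and 0.02 m and z of pack_centre in the frame of bed between 0.011 and 0.019 m and x of pack_leads in the frame of bed below -0.015 m and angle between pack_centre's own z axis and vertical below 0.1 rad and y of pack_centre in the frame of bed between 0.01 and 0.018 m and value of joint anvil between 0.002 and 0.006 m and value of joint jaw between 0.0285 and 0.0355 m and angle between the x axis of pack_centre and the y axis of bed, either way round below 0.06 rad and velocity of joint jaw between -0.003 and 0.003 m/s); the robot touches nothing.
It fails at once if the needle goes into the red (anvil pushed back more than 8 mm) (value of joint anvil above 0.008 m).
It fails at once if the multimeter is pushed more than 40 mm away (distance of multimeter from where it was at the start of the episode above 0.04 m).
It fails at once if the tape roll is pushed more than 40 mm away (distance of tape_roll from where it was at the start of the episode above 0.04 m).
It fails at once if the pliers are pushed more than 40 mm away (distance of pliers from where it was at the start of the episode above 0.04 m).
It fails at once if the cutters are pushed more than 40 mm away (distance of cutters from where it was at the start of the episode above 0.04 m).
It also fails if it takes over 64 s, if anything falls off the work surface, if the arm or the gripper's body presses on something with over 40 N, if the wrist force passes 120 N, or if a joint passes its speed limit or range.

### The arm

A 7-joint arm with a two-finger parallel gripper is mounted at the origin on a cart in front of the work surface, level with it; the furniture and walls round the work are solid. World frame = base frame: x ahead of the robot, y to its left, z up, the work surface at z = 0. Lengths are in m, angles in degrees, forces in N, time in s.
With the tool pointing down it reaches from about 0.425 to 0.875 m from the base axis. Payload 4.7 kg.
Tool frame: the origin (TCP) lies at the very end of the fingers, on their centre line; the grasp point (between the pads) lies 19 mm behind it; z points along the fingers, y is the direction in which the jaws open and shut (so a half turn about z gives the same grasp; the last joint's range is limited). The gripper opens to 87 mm and grips with 3 to 60 N. Pads are 19 mm wide; open, the fingers measure 117 mm over their backs; the gripper's body (75 mm by 190 mm) begins 51 mm behind the grasp point.
Start: joints at [-70.296, 18.392, -4.016, 83.108, 1.295, 78.541, -3.26], TCP at [0.211, 0.615, 0.223] pointing down, gripper open.
Joint ranges: [-163.93, 163.93], [-17.29, 119.83], [-79.2, 71.16], [3.27, 140.29], [-89.18, 269.18], [5.43, 117.66], [-154.24, 154.24]. Speed limits (degrees/s): [147.25, 147.25, 180, 180, 180, 180, 180].

### API

Orientations are given as [roll, pitch, yaw] about the fixed x, y, z axes, in that order (R = Rz(yaw) Ry(pitch) Rx(roll)).
In Python, from cell import monitor, read_camera, camera_info, env, look_for gives the robot as it stands.
- The arm moves only by the tool servo_tool, never from a script. Its argument "commands" is one flat list of numbers, 6 for each row, row after row: the shift along the tool's x, y, z in mm, then the turn, a rotation vector about the tool's x, y, z in degrees. A call has 1 to 10 rows; each row shifts and turns the commanded pose from where the row before left it, along the tool's axes as they then stand; what a row does not reach is not made up. A row lasts 1/10 s, in which the tool goes at most 50 mm and 8.59 degrees, less where a joint would pass 70% of its speed; a pose out of reach is approached as far as the arm can. A call is refused whole if a number of a shift passes 50 or a number of a turn 8.59, either way. A call with a gripper value outside its range is refused whole. "jaw" is the finger opening in mm, from 0 to 87, set as the call begins (left out, the last holds). The fingers move at their own pace and stop on an object; "newtons" is the grip in N (left out, the last holds). Time passes only in rows, so rows that do not move let the fingers close. It gives the time, the measured TCP pose, the force and the opening at its end, in the units of the state.
- monitor.get_obs(): the state, without advancing time (a new reading comes with each control period).
- read_camera(name): name is "scene" or "side" or "wrist"; returns (picture, depth): 480x640x3 uint8, red, green, blue; 480x640 float32, m along the optical axis (not along the pixel's ray), 0 where there is no reading.
- camera_info(name): a dict with "camera_matrix" (3x3 intrinsics, pixels), "k1" (the pictures are not rectified: a ray, as slopes to the right and down, at radius r is drawn at 1 + k1 r^2 times it, then the intrinsics apply), "R" (3x3) and "t" (3): a world point X has camera coordinates R X + t; the wrist camera has in their place "T_tool_cam" (4x4, takes a point from camera to tool coordinates, whose origin is the TCP and whose axes are the flange's). Camera axes: x right, y down, z forward; pixel columns grow to the right and rows downward; lengths in m; the calibration is good to about 2 mm. A picture is of the moment at which its call begins: read the wrist's pose just before it. camera_info takes no time and is no camera call.
- env.sign_off(): hands the job in, once; it reports no verdict.
Trained networks look in the newest picture that a camera, given by its name, has taken for a name from the list of things; names that differ only in an ending like _2 or _b are one class to them, and where a whole thing is asked for, a point or a joint stands for the part that bears it (a point fixed in the world has none). Each returns a list of dicts, best first, with "conf" (0 to 1); they miss things now and then, are a little off and sometimes report something else, mostly with a low value. They report only what shows in the picture. A call takes as long as a camera call. They do not tell look-alikes from the thing itself.
- look_for(camera, label): "box" ([left, top, width, height] in pixels, round what is visible of it).
The state is a dict: "time_s": time; "qpos": joint angles; "joint_velocities": joint speeds; "effort": joint torques, N m; "tool_pos": TCP position; "tool_rot": TCP orientation; "force": force on the tool from outside, world axes, zero at the start; "wrist_torque": the same for the moment, N m; "grip_width": finger opening in m.
Only numpy, scipy, OpenCV 4.12 (cv2) and the standard library are available. Lean on these libraries where they do the work, as an engineer would, in place of code of your own. Each camera call takes 0.05 s, during which the arm holds its last target.

## Working session

There is one attempt and no reset: what is moved stays moved. The work goes in short steps, Python scripts to look and compute and a tool call to move; the robot and the scene stay as the last step left them, time stands still between calls to the robot, and variables do not carry over. Pictures are saved under pics/ and viewed, and the job is handed in when it is done.

Besides the shell and the picture viewer there is one more tool, called after "Call:" as name(argument=value, ...) on one line, values as JSON. servo_tool: Moves the arm, as the interface text tells. Its arguments: {"type":"object","properties":{"commands":{"type":"array","items":{"type":"number"}},"jaw":{"type":"number"},"newtons":{"type":"number"}},"required":["commands"]}

```bash
ls; mkdir -p pics; cat > h.py <<'E'
import numpy as np, cv2
from cell import monitor, read_camera, camera_info, env, look_for
from scipy.spatial.transform import Rotation as Ro
def Ttool(o=None):
    o=o or monitor.get_obs(); T=np.eye(4); T[:3,:3]=Ro.from_euler('xyz',np.array(o['tool_rot'],float),degrees=True).as_matrix(); T[:3,3]=o['tool_pos']; return T
def cam(name,o=None):
    c=camera_info(name); K=np.array(c['camera_matrix']); k1=c['k1']
    if name=='wrist':
        Twc=Ttool(o)@np.array(c['T_tool_cam'])
    else:
        Tcw=np.eye(4);Tcw[:3,:3]=c['R'];Tcw[:3,3]=c['t'];Twc=np.linalg.inv(Tcw)
    return K,k1,Twc
def rays(K,k1,uv):
    uv=np.asarray(uv,float).reshape(-1,1,2)
    return cv2.undistortPoints(uv,K,np.array([k1,0,0,0,0.])).reshape(-1,2)
def unproj(C,uv,d):
    K,k1,T=C; s=rays(K,k1,uv); d=np.asarray(d,float).reshape(-1,1)
    P=np.hstack([s*d,d]); return P@T[:3,:3].T+T[:3,3]
def onplane(C,uv,z):
    K,k1,T=C; s=rays(K,k1,uv); r=np.hstack([s,np.ones((len(s),1))])@T[:3,:3].T
    return T[:3,3]+r*((z-T[2,3])/r[:,2:3])
def proj(C,P):
    K,k1,T=C; P=np.asarray(P,float).reshape(-1,3); Ti=np.linalg.inv(T)
    q=P@Ti[:3,:3].T+Ti[:3,3]
    return cv2.projectPoints(q.reshape(-1,1,3),np.zeros(3),np.zeros(3),K,np.array([k1,0,0,0,0.]))[0].reshape(-1,2)
def snap(name,tag):
    o=monitor.get_obs(); im,d=read_camera(name); np.savez('pics/%s.npz'%tag,im=im,d=d,T=cam(name,o)[2])
    cv2.imwrite('pics/%s.png'%tag,cv2.cvtColor(im,cv2.COLOR_RGB2BGR)); return im,d,cam(name,o)
E
python3 - <<'E'
from h import *
print(monitor.get_obs())
for n in ['scene','side','wrist']:
    im,d,C=snap(n,n+'0'); print(n,C[0].tolist(),C[1],C[2].round(3).tolist())
    for l in ['pack_centre','jaw_grip','gauge']:
        print(l,[(b['box'],round(b['conf'],2)) for b in look_for(n,l)])
E
```

```text
pics
{'time_s': 0.0, 'qpos': array([-70.29295244,  18.43857076,  -4.0157641 ,  83.17451475,
         1.29411774,  78.54057481,  -3.25907427]), 'joint_velocities': array([ 0.03191155, -0.0538592 ,  0.02597107,  0.01123434, -0.02873241,
       -0.06664105,  0.07036432]), 'effort': array([ 3.20015688e-04, -4.91300368e+01, -4.03867643e-01, -3.12523770e+01,
       -6.38387399e-02,  4.35626437e-02,  1.38022688e-04]), 'tool_pos': array([0.21039987, 0.61442409, 0.22147047]), 'tool_rot': array([-1.79891534e+02,  4.79960140e-03,  1.61103668e+02]), 'force': array([ 0.42424738, -0.68623509,  0.46635382]), 'wrist_torque': array([-0.00226587,  0.02679723,  0.02082705]), 'grip_width': 0.08702207952568579}
scene [[574.824779530169, 0.0, 319.1441659515862], [0.0, 574.824779530169, 240.38593727750353], [0.0, 0.0, 1.0]] -0.11359512395991817 [[0.811, -0.445, 0.38, -0.258], [-0.585, -0.608, 0.537, -1.028], [-0.007, -0.658, -0.753, 1.465], [0.0, 0.0, 0.0, 1.0]]
pack_centre [([361.5, 305.9, 25.2, 30.0], 0.92), ([394.3, 331.6, 21.9, 21.3], 0.57)]
jaw_grip [([258.8, 171.7, 25.6, 32.7], 0.91), ([363.6, 309.5, 22.8, 24.2], 0.72)]
gauge [([242.0, 176.2, 79.1, 65.5], 0.87)]
side [[455.3507880637661, 0.0, 329.49292256315823], [0.0, 455.3507880637661, 237.2955410949532], [0.0, 0.0, 1.0]] -0.10448216216733915 [[0.975, -0.099, 0.198, 0.167], [-0.222, -0.406, 0.887, -1.169], [-0.008, -0.909, -0.418, 0.614], [0.0, 0.0, 0.0, 1.0]]
pack_centre [([347.8, 307.1, 26.2, 34.8], 0.98), ([371.4, 341.1, 27.6, 19.9], 0.68)]
jaw_grip [([301.9, 193.8, 32.6, 28.8], 0.62)]
gauge [([284.7, 195.1, 67.3, 55.5], 0.73)]
wrist [[396.36195706511523, 0.0, 324.88336809825364], [0.0, 396.36195706511523, 239.0932608536297], [0.0, 0.0, 1.0]] -0.06395734782294518 [[0.325, 0.913, 0.248, 0.142], [0.946, -0.313, -0.085, 0.638], [-0.0, 0.262, -0.965, 0.384], [0.0, 0.0, 0.0, 1.0]]
pack_centre []
jaw_grip []
gauge []
```

```bash
python3 - <<'E'
import cv2,numpy as np
for n in ['scene0','side0']:
    im=cv2.imread(f'pics/{n}.png'); 
    c=im[140:440,200:500]; cv2.imwrite(f'pics/{n}_c.png',cv2.resize(c,None,fx=2,fy=2,interpolation=cv2.INTER_CUBIC))
E
```

```text
(no output)
```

View pics/scene0.png

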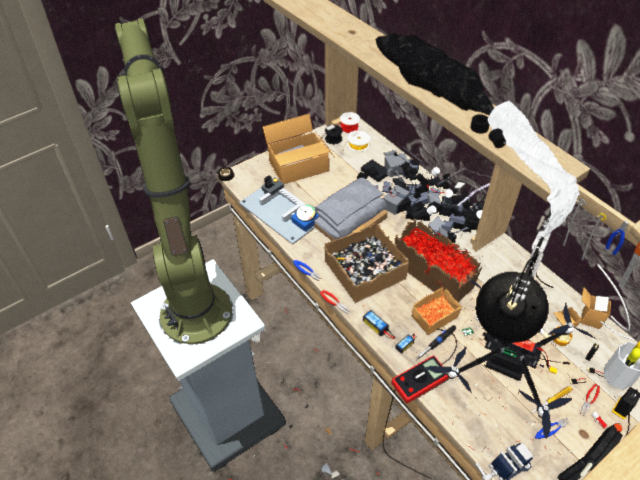

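View pics/wrist0.png

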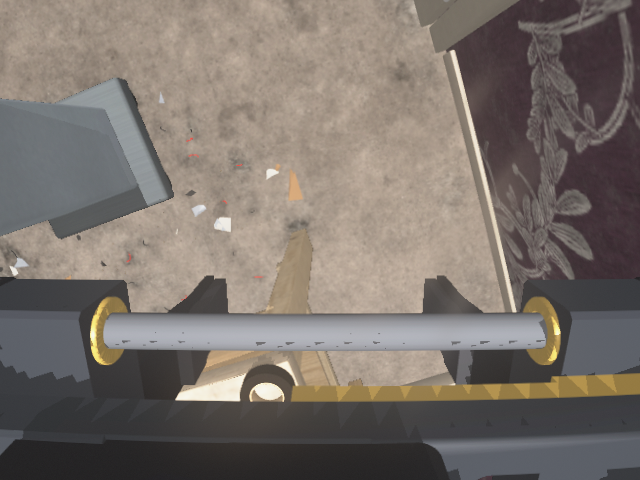

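```bash
sleep 0
```

```text
(no output)
```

View pics/side0.png

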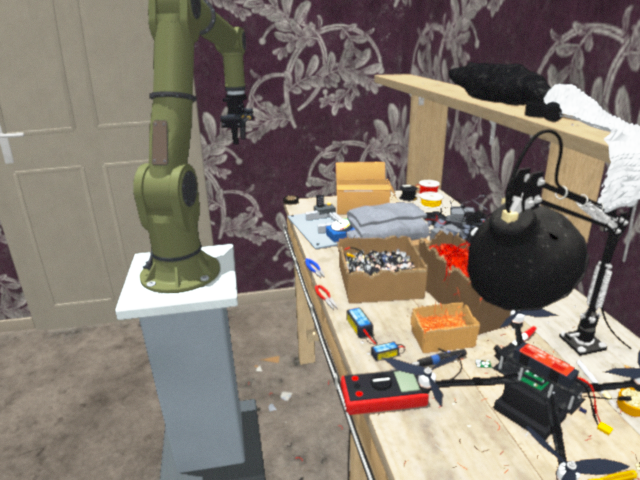

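```bash
python3 - <<'E'
import cv2,numpy as np
for n,(x,y) in {'scene0':(375,325),'side0':(370,330)}.items():
    im=cv2.imread(f'pics/{n}.png'); 
    c=im[y-45:y+45,x-60:x+60]; cv2.imwrite(f'pics/{n}_p.png',cv2.resize(c,None,fx=6,fy=6,interpolation=cv2.INTER_CUBIC))
    x,y={'scene0':(285,205),'side0':(325,215)}[n]
    c=im[y-45:y+45,x-60:x+60]; cv2.imwrite(f'pics/{n}_g.png',cv2.resize(c,None,fx=6,fy=6,interpolation=cv2.INTER_CUBIC))
from h import *
for n in ['scene','side']:
    d=np.load(f'pics/{n}0.npz'); C=cam(n); D=d['d']
    for nm,b in [('pack',([361.5, 305.9, 25.2, 30.0] if n=='scene' else [347.8, 307.1, 26.2, 34.8])),('grip',([258.8, 171.7, 25.6, 32.7] if n=='scene' else [301.9, 193.8, 32.6, 28.8]))]:
        x,y,w,h=b; uu,vv=np.meshgrid(np.arange(int(x),int(x+w)),np.arange(int(y),int(y+h)))
        P=unproj(C,np.c_[uu.ravel(),vv.ravel()],D[vv,uu].ravel())
        top=P[(P[:,2]>0.024)&(P[:,2]<.036)] if nm=='pack' else P[(P[:,2]>0.05)]
        print(n,nm,len(P),len(top),top.mean(0),top.min(0),top.max(0), np.percentile(P[:,2],[5,25,50,75,95]))
        if nm=='pack':
            r=cv2.minAreaRect((top[:,:2]*1000).astype(np.float32)); print(r)
E
```

```text
scene pack 750 244 [ 0.41361898 -0.36049759  0.02997987] [ 0.39356939 -0.40497981  0.02406693] [ 0.43431059 -0.31894212  0.0359295 ] [-0.00399876  0.0003377   0.00560002  0.02808474  0.03401836]
((415.3908996582031, -362.2980041503906), (38.60472869873047, 85.10787200927734), 4.220043182373047)
scene grip 858 113 [0.47042396 0.28980732 0.08055187] [-0.25809534 -1.02771362  0.05028765] [0.54085641 0.34005618 1.46460072] [-0.00146652  0.00762223  0.02190074  0.04302525  0.07359406]
side pack 918 378 [ 0.41365484 -0.36785147  0.03030054] [ 0.39334945 -0.41530097  0.02404252] [ 0.43646002 -0.32202239  0.03524207] [-0.00014842  0.00201935  0.01783017  0.03017183  0.03290462]
((415.4292297363281, -369.3712158203125), (36.01787567138672, 94.04073333740234), 7.3270697593688965)
side grip 957 100 [0.4535065  0.25279097 0.08531218] [ 0.16738721 -1.16858403  0.05013148] [0.50100901 0.31036026 0.61389556] [-0.16993012  0.00104346  0.01136159  0.03700743  0.07019182]
```

```bash
sleep 0.1
```

```text
(no output)
```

View pics/scene0_p.png

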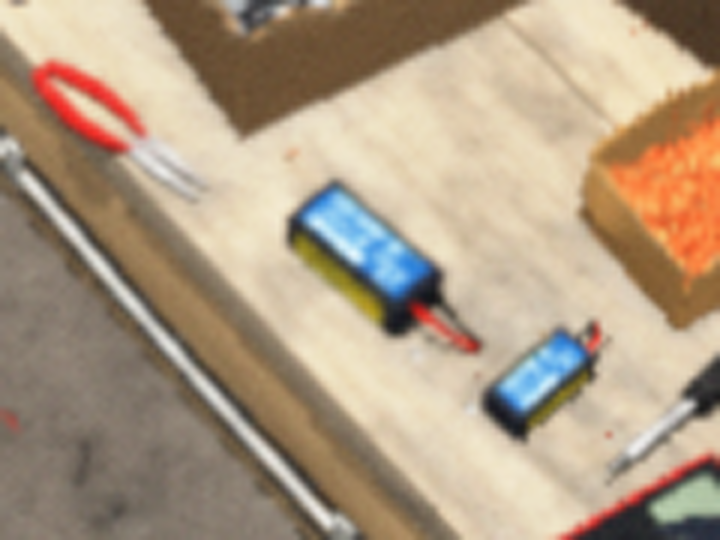

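View pics/scene0_g.png

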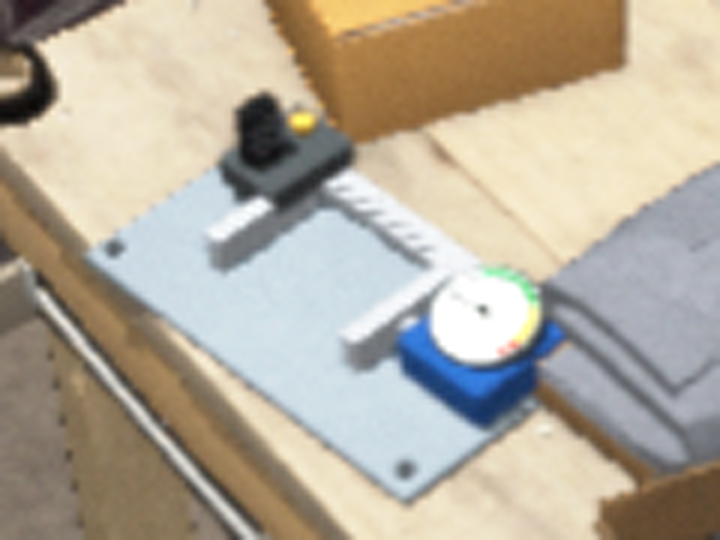

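View pics/side0_p.png

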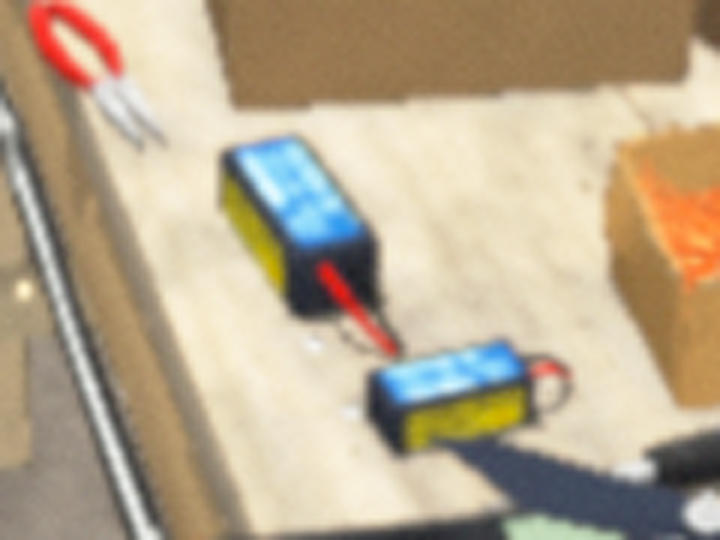

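View pics/side0_g.png

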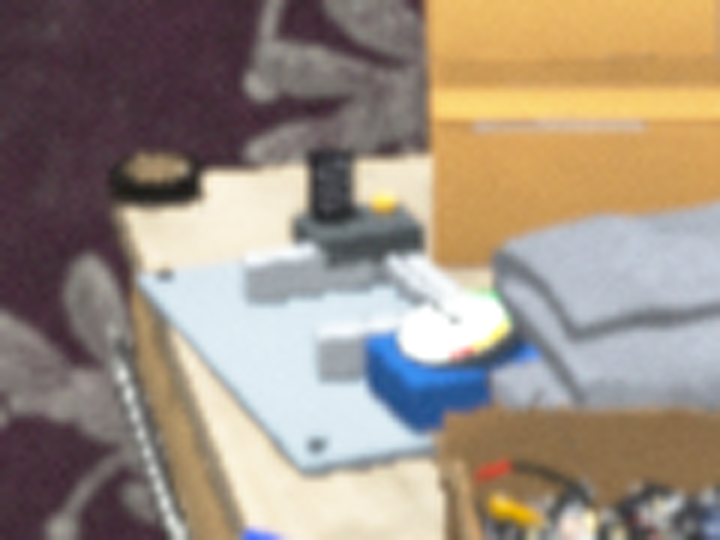

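```bash
python3 - <<'E'
from h import *
for n,off in [('scene',(225,160)),('side',(265,170))]:
    C=cam(n); D=np.load(f'pics/{n}0.npz')['d']
    if n=='scene': pts={'griptop':(262,98,.087),'jawface_nearL':(208,235,.0375),'anvilnear':(345,345,.0375),'dialc':(483,310,.066),'plateL':(90,255,.01),'plateN':(408,498,.008),'boltL':(113,247,.01),'boltR':(405,470,.01),'cartoncorner':(340,135,0)}
    else: pts={'griptop':(330,153,.087),'jawnear':(247,260,.0375),'anvilnear':(318,328,.0375),'plateL':(137,275,.01),'plateN':(302,470,.01),'boltL':(165,272,.01),'boltR':(318,443,.01)}
    for k,(x,y,z) in pts.items():
        u,v=off[0]+x/6,off[1]+y/6; iu,iv=int(round(u)),int(round(v))
        print(n,k,(round(u),round(v)),onplane(C,[(u,v)],z)[0].round(3),'depth',unproj(C,[(u,v)],[D[iv,iu]])[0].round(3))
E
```

```text
scene griptop (269, 176) [0.469 0.303 0.087] depth [0.467 0.299 0.091]
scene jawface_nearL (260, 199) [0.406 0.27  0.038] depth [0.408 0.274 0.032]
scene anvilnear (282, 218) [0.422 0.147 0.038] depth [0.428 0.159 0.024]
scene dialc (306, 212) [0.486 0.101 0.066] depth [0.491 0.109 0.056]
scene plateL (240, 202) [0.353 0.322 0.01 ] depth [0.352 0.32  0.012]
scene plateN (293, 243) [0.399 0.053 0.008] depth [0.399 0.052 0.009]
scene boltL (244, 201) [0.367 0.32  0.01 ] depth [0.365 0.316 0.014]
scene boltR (292, 238) [0.409 0.069 0.01 ] depth [0.408 0.068 0.011]
scene cartoncorner (282, 182) [0.536 0.33  0.   ] depth [0.512 0.29  0.043]
side griptop (320, 196) [0.463 0.297 0.087] depth [0.461 0.289 0.09 ]
side jawnear (306, 213) [0.407 0.266 0.037] depth [0.407 0.267 0.037]
side anvilnear (318, 225) [0.427 0.16  0.037] depth [0.425 0.152 0.041]
side plateL (288, 216) [0.351 0.327 0.01 ] depth [0.35  0.322 0.012]
side plateN (315, 248) [0.395 0.046 0.01 ] depth [0.396 0.053 0.007]
side boltL (292, 215) [0.368 0.328 0.01 ] depth [0.366 0.315 0.015]
side boltR (318, 244) [0.409 0.075 0.01 ] depth [0.407 0.065 0.015]
```

```bash
cat >> h.py <<'E'
def plan(target,yaw,vmax=30,wmax=6,o=None,start=None):
    """rows to go from the measured pose to target (TCP, tool down) with yaw deg"""
    T=Ttool(o) if start is None else start
    Rt=Ro.from_euler('xyz',[180,0,yaw],degrees=True).as_matrix()
    dp=np.array(target)-T[:3,3]; rv=Ro.from_matrix(T[:3,:3].T@Rt).as_rotvec(degrees=True)
    n=int(max(np.ceil(np.linalg.norm(dp)*1000/vmax),np.ceil(np.linalg.norm(rv)/wmax),1))
    R=T[:3,:3].copy(); out=[]
    for i in range(n):
        s=R.T@dp*1000/n; out.append(np.r_[s,rv/n]); R=R@Ro.from_rotvec(rv/n,degrees=True).as_matrix()
    print('n',n,'dp',dp.round(4),'rv',rv.round(2))
    for k in range(0,n,10):
        print(', '.join(', '.join(('%.1f'%x).replace('-0.0','0') if abs(x)>=.05 else '0' for x in r) for r in out[k:k+10]))
E
python3 - <<'E'
from h import *
plan([0.41,0.24,0.28],99)
E
```

```text
n 15 dp [ 0.1994 -0.375   0.0574] rv [ 0.   0.  62.1]
-20.7, -19.3, -3.8, 0, 0, 4.1, -22.0, -17.8, -3.8, 0, 0, 4.1, -23.2, -16.2, -3.8, 0, 0, 4.1, -24.4, -14.4, -3.8, 0, 0, 4.1, -25.3, -12.6, -3.8, 0, 0, 4.1, -26.2, -10.8, -3.8, 0, 0, 4.1, -26.9, -8.9, -3.8, 0, 0, 4.1, -27.5, -6.9, -3.8, 0, 0, 4.1, -27.9, -4.9, -3.8, 0, 0, 4.1, -28.2, -2.9, -3.8, 0, 0, 4.1
-28.3, -0.8, -3.8, 0, 0, 4.1, -28.3, 1.2, -3.8, 0, 0, 4.1, -28.1, 3.2, -3.8, 0, 0, 4.1, -27.8, 5.3, -3.8, 0, 0, 4.1, -27.4, 7.3, -3.8, 0, 0, 4.1
```

Call:
servo_tool(commands=[-20.7,-19.3,-3.8,0,0,4.1,-22.0,-17.8,-3.8,0,0,4.1,-23.2,-16.2,-3.8,0,0,4.1,-24.4,-14.4,-3.8,0,0,4.1,-25.3,-12.6,-3.8,0,0,4.1,-26.2,-10.8,-3.8,0,0,4.1,-26.9,-8.9,-3.8,0,0,4.1,-27.5,-6.9,-3.8,0,0,4.1,-27.9,-4.9,-3.8,0,0,4.1,-28.2,-2.9,-3.8,0,0,4.1])

```text
time_s: 1.6
tool_pos: [0.3452, 0.3636, 0.2609]
tool_rot: [180.0, -0.0, 119.8]
force: [0.7, 0.8, 0.4]
grip_width: 0.0868
```

Call:
servo_tool(commands=[-28.3,-0.8,-3.8,0,0,4.1,-28.3,1.2,-3.8,0,0,4.1,-28.1,3.2,-3.8,0,0,4.1,-27.8,5.3,-3.8,0,0,4.1,-27.4,7.3,-3.8,0,0,4.1,0,0,0,0,0,0])

```text
time_s: 2.2
tool_pos: [0.4151, 0.236, 0.2805]
tool_rot: [179.9, 0.0, 99.0]
force: [0.2, 0.2, -0.2]
grip_width: 0.0865
```

```bash
python3 - <<'E'
from h import *
im,d,C=snap('wrist','w1')
o=monitor.get_obs();print(o['tool_pos'],o['tool_rot'],o['force'],o['qpos'].round(1))
for l in ['jaw_grip','gauge']: print(l,look_for('wrist',l))
E
```

```text
[0.41362846 0.23845413 0.28011585] [ 1.79952494e+02 -2.84598485e-02  9.92315619e+01] [0.31372394 0.15368118 0.29442752] [-49.8  -4.7  15.7 102.    1.3  82.5 -25.1]
jaw_grip [{'box': [315.7, 123.8, 116.6, 54.3], 'conf': 0.89}]
gauge [{'box': [275.6, 102.1, 156.2, 256.3], 'conf': 0.65}]
```

View pics/w1.png

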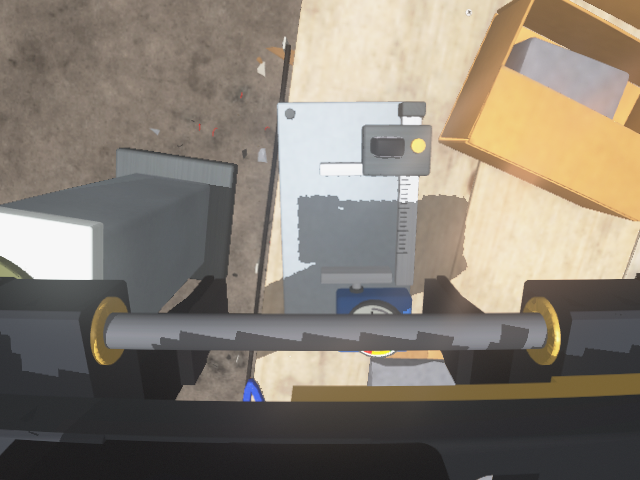

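```bash
python3 - <<'E'
import cv2
im=cv2.imread('pics/w1.png'); c=im[95:310,265:445]; cv2.imwrite('pics/w1c.png',cv2.resize(c,None,fx=2.7,fy=2.7,interpolation=cv2.INTER_CUBIC))
E
```

```text
(no output)
```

View pics/w1c.png

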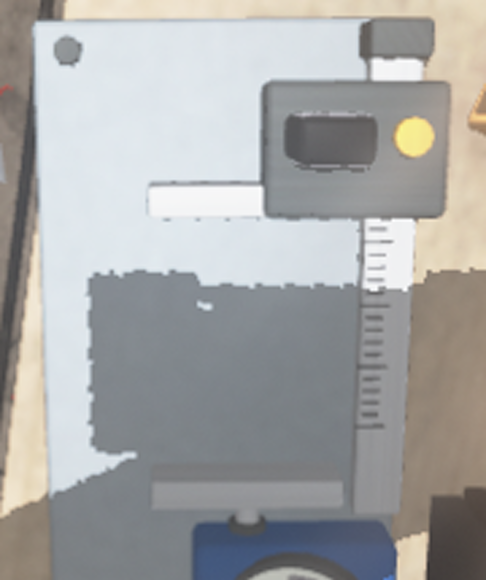

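```bash
cat > g.py <<'E'
from h import *
d=np.load('pics/w1.npz'); K,k1,_=cam('wrist'); C=(K,k1,d['T']); D=d['d']
def q(x,y,z):
    u,v=265+x/2.7,95+y/2.7; return onplane(C,[(u,v)],z)[0], unproj(C,[(u,v)],[D[int(round(v)),int(round(u))]])[0]
for k,p in {'plateTL':(36,22,.01),'plateTL2':(350,22,.01),'plateBL':(50,560,.01),'jawNear':(147,217,.0375),'jawTop':(200,200,.0375),'carrR':(443,217,.045),'carrL':(265,217,.045),'anvNear':(152,482,.0375),'anvFar':(343,482,.0375),'anvtop':(250,495,.0375),'gripTop':(332,150,.087),'bedpt':(250,400,.01)}.items():
    a,b=q(*p); print(k,a.round(4),b.round(4))
E
python3 g.py
```

```text
plateTL [0.3517 0.3285 0.01  ] [0.3514 0.3286 0.0075]
plateTL2 [0.4715 0.3474 0.01  ] [0.4716 0.3475 0.0095]
plateBL [0.386  0.1068 0.01  ] [0.386  0.1067 0.0098]
jawNear [0.4053 0.2638 0.0375] [0.4054 0.2609 0.0102]
jawTop [0.4239 0.2731 0.0375] [0.424  0.2731 0.0368]
carrR [0.5136 0.2818 0.045 ] [5.26e-01 2.79e-01 5.00e-04]
carrL [0.4483 0.2714 0.045 ] [0.4487 0.271  0.0414]
anvNear [0.4233 0.1596 0.0375] [0.4234 0.1586 0.0347]
anvFar [0.4992 0.1714 0.0375] [0.5058 0.162  0.0096]
anvtop [0.4632 0.1602 0.0375] [0.4633 0.1599 0.0368]
gripTop [0.4613 0.3    0.087 ] [0.4614 0.3    0.0859]
bedpt [0.4597 0.1921 0.01  ] [0.4599 0.1917 0.0086]
```

```bash
python3 - <<'E'
from h import *
plan([0.48,-0.03,0.28],94,vmax=32)
T=np.eye(4);T[:3,:3]=Ro.from_euler('xyz',[180,0,94],degrees=True).as_matrix();T[:3,3]=[0.48,-0.03,0.28]
plan([0.416,-0.36,0.2],92,vmax=35,start=T)
E
```

```text
n 9 dp [ 0.0681 -0.2711  0.0005] rv [-0.02 -0.03  5.57]
-31.0, 2.5, -0.1, 0, 0, 0.6, -30.9, 2.8, -0.1, 0, 0, 0.6, -30.9, 3.1, -0.1, 0, 0, 0.6, -30.9, 3.5, -0.1, 0, 0, 0.6, -30.8, 3.8, -0.1, 0, 0, 0.6, -30.8, 4.1, -0.1, 0, 0, 0.6, -30.7, 4.5, -0.1, 0, 0, 0.6, -30.7, 4.8, -0.1, 0, 0, 0.6, -30.6, 5.1, -0.1, 0, 0, 0.6
n 10 dp [-0.064 -0.33  -0.08 ] rv [-0. -0.  2.]
-32.5, -8.7, 8.0, 0, 0, 0.2, -32.5, -8.6, 8.0, 0, 0, 0.2, -32.5, -8.5, 8.0, 0, 0, 0.2, -32.6, -8.3, 8.0, 0, 0, 0.2, -32.6, -8.2, 8.0, 0, 0, 0.2, -32.6, -8.1, 8.0, 0, 0, 0.2, -32.6, -8.0, 8.0, 0, 0, 0.2, -32.7, -7.9, 8.0, 0, 0, 0.2, -32.7, -7.8, 8.0, 0, 0, 0.2, -32.7, -7.7, 8.0, 0, 0, 0.2
```

Call:
servo_tool(commands=[-31,2.5,0,0,0,0.6,-31,2.8,0,0,0,0.6,-31,3.1,0,0,0,0.6,-31,3.5,0,0,0,0.6,-30.8,3.8,0,0,0,0.6,-30.8,4.1,0,0,0,0.6,-30.7,4.5,0,0,0,0.6,-30.7,4.8,0,0,0,0.6,-30.6,5.1,0,0,0,0.6])

```text
time_s: 3.25
tool_pos: [0.4809, -0.0301, 0.2795]
tool_rot: [-180.0, -0.0, 94.3]
force: [0.1, -0.5, -0.1]
grip_width: 0.0864
```

Call:
servo_tool(commands=[-32.5,-8.7,8,0,0,0.2,-32.5,-8.6,8,0,0,0.2,-32.5,-8.5,8,0,0,0.2,-32.6,-8.3,8,0,0,0.2,-32.6,-8.2,8,0,0,0.2,-32.6,-8.1,8,0,0,0.2,-32.6,-8,8,0,0,0.2,-32.7,-7.9,8,0,0,0.2,-32.7,-7.8,8,0,0,0.2,-32.7,-7.7,8,0,0,0.2])

```text
time_s: 4.25
tool_pos: [0.4187, -0.3603, 0.1991]
tool_rot: [180.0, -0.0, 92.4]
force: [-0.6, 0.5, -0.1]
grip_width: 0.0869
```

Call:
servo_tool(commands=[0,0,0,0,0,0,0,0,0,0,0,0])

```text
time_s: 4.45
tool_pos: [0.4181, -0.3599, 0.199]
tool_rot: [-179.9, -0.0, 92.2]
force: [0.8, 0.3, -0.4]
grip_width: 0.0872
```

```bash
python3 - <<'E'
from h import *
im,d,C=snap('wrist','w2')
o=monitor.get_obs();print(o['tool_pos'],o['tool_rot'],o['qpos'].round(1))
print(look_for('wrist','pack_centre'))
E
```

```text
[ 0.41876392 -0.35897119  0.19920498] [-1.79973108e+02 -5.49693562e-02  9.23071604e+01] [-14.1  10.6  58.4 100.8  -9.4  73.9  48.8]
[{'box': [314.9, 304.3, 79.9, 11.0], 'conf': 0.91}, {'box': [298.3, 169.0, 47.0, 114.3], 'conf': 0.77}]
```

View pics/w2.png

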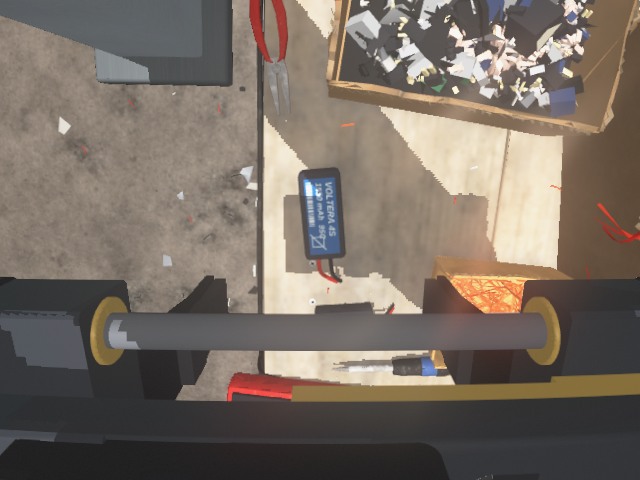

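```bash
python3 - <<'E'
from h import *
d=np.load('pics/w2.npz'); K,k1,_=cam('wrist'); C=(K,k1,d['T']); D=d['d']
uu,vv=np.meshgrid(np.arange(290,355),np.arange(160,268)); P=unproj(C,np.c_[uu.ravel(),vv.ravel()],D[vv,uu].ravel())
m=(P[:,2]>.024)&(P[:,2]<.036); t=P[m]; print(m.sum(),t.mean(0)); print(cv2.minAreaRect((t[:,:2]*1000).astype(np.float32)))
hsv=cv2.cvtColor(d['im'],cv2.COLOR_RGB2HSV)
# corner picks of top outline
im=d['im'][150:290,270:370]; cv2.imwrite('pics/w2c.png',cv2.cvtColor(cv2.resize(im,None,fx=4,fy=4,interpolation=cv2.INTER_CUBIC),cv2.COLOR_RGB2BGR))
# neighbors: heights in the finger zone
for x in [.35,.36,.37,.38,.46,.47,.48,.49]:
    uv=proj(C,[[x,-.363,0.0]])[0]; print(x,uv.round(),unproj(C,[uv],[D[int(uv[1]),int(uv[0])]])[0].round(3))
E
```

```text
3720 [ 0.41425461 -0.35673251  0.02945645]
((414.7013854980469, -362.4161071777344), (36.203453063964844, 86.7605209350586), 6.645138263702393)
0.35 [252. 213.] [ 0.211 -0.522 -0.769]
0.36 [263. 213.] [ 0.36  -0.363 -0.   ]
0.37 [274. 214.] [ 0.37  -0.363 -0.   ]
0.38 [285. 214.] [ 0.38  -0.363 -0.001]
0.46 [371. 217.] [ 0.46  -0.363  0.   ]
0.47 [381. 218.] [ 0.47  -0.363 -0.   ]
0.48 [392. 218.] [ 0.48  -0.363 -0.001]
0.49 [403. 218.] [ 0.49  -0.363 -0.   ]
```

View pics/w2c.png

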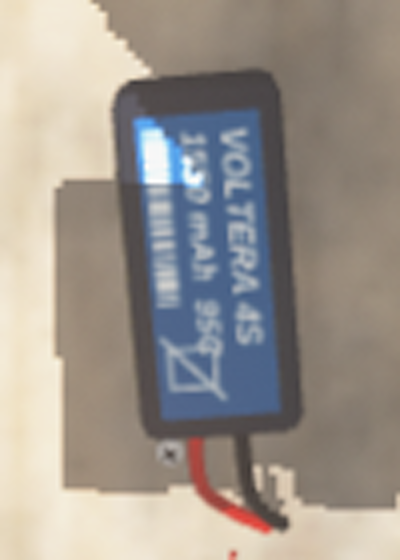

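```bash
python3 - <<'E'
from h import *
d=np.load('pics/w2.npz'); K,k1,_=cam('wrist'); C=(K,k1,d['T'])
c=np.array([(113,85),(275,68),(300,425),(145,437)],float)/4+[270,150]
P=onplane(C,c,.03); print(P.round(4),P.mean(0)); 
for a,b in [(0,3),(1,2),(0,1),(3,2)]: v=P[a]-P[b]; print(np.linalg.norm(v),np.degrees(np.arctan2(v[1],v[0])))
plan([*P.mean(0)[:2],0.1],96.7,vmax=20)
E
```

```text
[[ 0.3938 -0.3203  0.03  ]
 [ 0.4272 -0.3156  0.03  ]
 [ 0.4362 -0.3925  0.03  ]
 [ 0.4024 -0.3965  0.03  ]] [ 0.41488612 -0.35624889  0.03      ]
0.07668949492269195 96.41537362810536
0.07743013252414835 96.69882109490528
0.03367143626979425 -171.92719177618577
0.034041207045958616 -173.19041575922364
n 5 dp [-0.0042  0.0023 -0.0994] rv [ 0.02 -0.06 -4.33]
0.5, -0.8, 19.9, 0, 0, -0.9, 0.5, -0.8, 19.9, 0, 0, -0.9, 0.5, -0.8, 19.9, 0, 0, -0.9, 0.5, -0.8, 19.9, 0, 0, -0.9, 0.5, -0.8, 19.9, 0, 0, -0.9
```

```bash
python3 - <<'E'
from h import *
plan([0.4158,-0.3642,0.07],96.7,vmax=22)
E
```

```text
n 6 dp [-0.0033 -0.0056 -0.1294] rv [ 0.02 -0.06 -4.33]
-0.9, -0.6, 21.6, 0, 0, -0.7, -0.9, -0.6, 21.6, 0, 0, -0.7, -0.9, -0.6, 21.6, 0, 0, -0.7, -0.9, -0.6, 21.6, 0, 0, -0.7, -0.9, -0.6, 21.6, 0, 0, -0.7, -0.9, -0.6, 21.6, 0, 0, -0.7
```

Call:
servo_tool(commands=[-0.9,-0.6,21.6,0,0,-0.7,-0.9,-0.6,21.6,0,0,-0.7,-0.9,-0.6,21.6,0,0,-0.7,-0.9,-0.6,21.6,0,0,-0.7,-0.9,-0.6,21.6,0,0,-0.7,-0.9,-0.6,21.6,0,0,-0.7,0,0,0,0,0,0], jaw=70, newtons=25)

```text
time_s: 5.25
tool_pos: [0.4143, -0.3627, 0.0677]
tool_rot: [-179.8, -0.2, 96.6]
force: [-0.7, -0.1, 1.1]
grip_width: 0.0699
```

```bash
python3 - <<'E'
from h import *
im,d,C=snap('wrist','w3'); snap('side','s3')
plan([0.4158,-0.3642,0.007],96.7,vmax=16)
E
```

```text
n 4 dp [ 0.0002  0.0007 -0.0635] rv [ 0.03 -0.04 -0.19]
0.2, 0.1, 15.9, 0, 0, 0, 0.2, 0.1, 15.9, 0, 0, 0, 0.2, 0.1, 15.9, 0, 0, 0, 0.2, 0.1, 15.9, 0, 0, 0
```

View pics/w3.png

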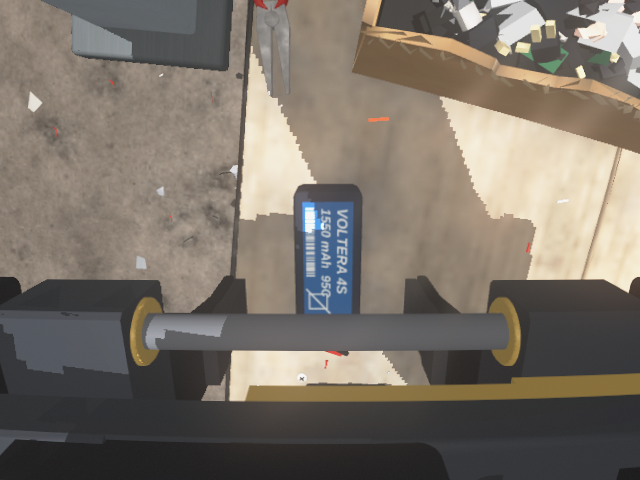

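Call:
servo_tool(commands=[0,0,15.8,0,0,0,0,0,15.8,0,0,0,0,0,15.8,0,0,0,0,0,14,0,0,0,0,0,0,0,0,0])

```text
time_s: 5.85
tool_pos: [0.4129, -0.3648, 0.0059]
tool_rot: [-179.8, -0.2, 96.4]
force: [-0.4, 0.1, 0.6]
grip_width: 0.0701
```

Call:
servo_tool(commands=[0,0,0,0,0,0,0,0,0,0,0,0,0,0,0,0,0,0,0,0,0,0,0,0,0,0,0,0,0,0], jaw=20, newtons=25)

```text
time_s: 6.35
tool_pos: [0.415, -0.3662, 0.0089]
tool_rot: [180.0, 0.0, 96.4]
force: [1.6, 0.1, -1.2]
grip_width: 0.0379
```

Call:
servo_tool(commands=[0,0,0,0,0,0,0,0,0,0,0,0,0,0,0,0,0,0])

```text
time_s: 6.65
tool_pos: [0.4151, -0.3662, 0.0089]
tool_rot: [179.9, 0.0, 96.4]
force: [-0.1, 0.3, 3.2]
grip_width: 0.036
```

Call:
servo_tool(commands=[0,0,-5,0,0,0,0,0,-10,0,0,0,0,0,-15,0,0,0,0,0,-15,0,0,0,0,0,-15,0,0,0,0,0,0,0,0,0])

```text
time_s: 7.25
tool_pos: [0.4162, -0.3674, 0.0714]
tool_rot: [179.8, 0.2, 96.4]
force: [-0.6, 0.2, -1.4]
grip_width: 0.0359
```

```bash
python3 - <<'E'
from h import *
snap('wrist','w4'); im,d,C=snap('side','s4')
cv2.imwrite('pics/s4c.png',cv2.cvtColor(cv2.resize(im[200:400,260:500],None,fx=3,fy=3,interpolation=cv2.INTER_CUBIC),cv2.COLOR_RGB2BGR))
o=monitor.get_obs();print(o['tool_pos'],o['tool_rot'],o['force'],o['grip_width'],o['qpos'].round(1))
E
```

```text
[ 0.41511033 -0.36596618  0.06914171] [1.79916619e+02 9.66839840e-03 9.64291918e+01] [-0.89314253  1.21976092 -2.01772411] 0.035437784148864636 [ -7.1  20.3  53.8 108.7 -18.8  60.3  60.9]
```

View pics/w4.png

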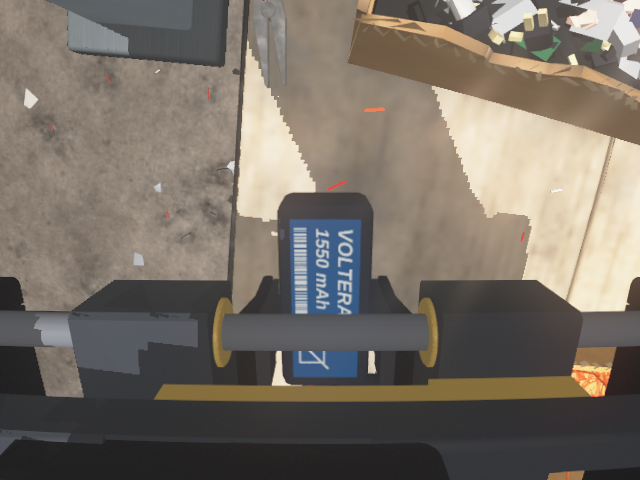

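View pics/s4c.png

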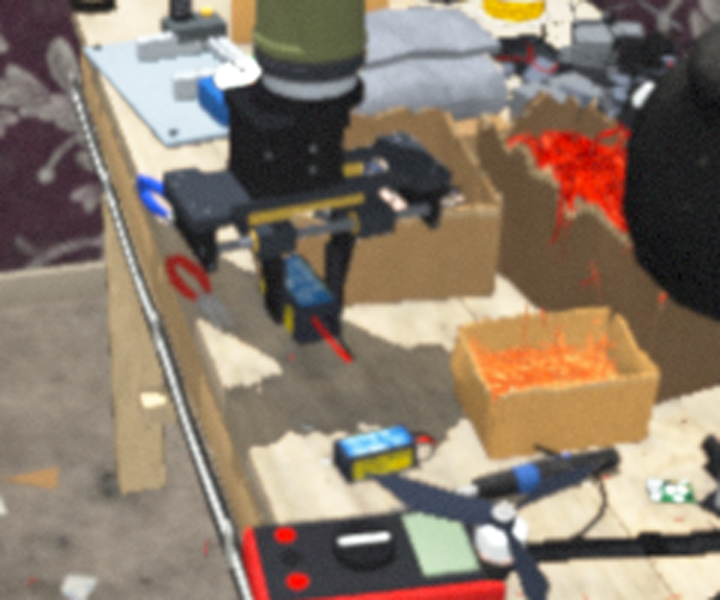

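```bash
python3 - <<'E'
from h import *
def T_(p,y):
    T=np.eye(4);T[:3,:3]=Ro.from_euler('xyz',[180,0,y],degrees=True).as_matrix();T[:3,3]=p;return T
plan([0.425,-0.35,0.25],96.4,vmax=25)
plan([0.485,-0.06,0.26],55,vmax=30,start=T_([0.425,-0.35,0.25],96.4))
plan([0.4185,0.2095,0.25],8.8,vmax=28,start=T_([0.485,-0.06,0.26],55))
E
```

```text
n 8 dp [0.0099 0.016  0.1809] rv [0.08 0.01 0.03]
1.8, 1.5, -22.6, 0, 0, 0, 1.8, 1.5, -22.6, 0, 0, 0, 1.8, 1.5, -22.6, 0, 0, 0, 1.8, 1.5, -22.6, 0, 0, 0, 1.8, 1.5, -22.6, 0, 0, 0, 1.8, 1.5, -22.6, 0, 0, 0, 1.8, 1.5, -22.6, 0, 0, 0, 1.8, 1.5, -22.6, 0, 0, 0
n 10 dp [0.06 0.29 0.01] rv [ 0.  -0.  41.4]
28.2, 9.2, -1.0, 0, 0, 4.1, 28.7, 7.1, -1.0, 0, 0, 4.1, 29.2, 5.0, -1.0, 0, 0, 4.1, 29.5, 2.9, -1.0, 0, 0, 4.1, 29.6, 0.8, -1.0, 0, 0, 4.1, 29.6, -1.3, -1.0, 0, 0, 4.1, 29.4, -3.5, -1.0, 0, 0, 4.1, 29.1, -5.6, -1.0, 0, 0, 4.1, 28.6, -7.7, -1.0, 0, 0, 4.1, 28.0, -9.7, -1.0, 0, 0, 4.1
n 10 dp [-0.0665  0.2695 -0.01  ] rv [-0.  -0.  46.2]
18.3, -20.9, 1.0, 0, 0, 4.6, 16.5, -22.3, 1.0, 0, 0, 4.6, 14.7, -23.6, 1.0, 0, 0, 4.6, 12.7, -24.7, 1.0, 0, 0, 4.6, 10.7, -25.6, 1.0, 0, 0, 4.6, 8.6, -26.4, 1.0, 0, 0, 4.6, 6.4, -27.0, 1.0, 0, 0, 4.6, 4.2, -27.4, 1.0, 0, 0, 4.6, 2.0, -27.7, 1.0, 0, 0, 4.6, -0.2, -27.8, 1.0, 0, 0, 4.6
```

Call:
servo_tool(commands=[1.8,1.5,-22.6,0,0,0,1.8,1.5,-22.6,0,0,0,1.8,1.5,-22.6,0,0,0,1.8,1.5,-22.6,0,0,0,1.8,1.5,-22.6,0,0,0,1.8,1.5,-22.6,0,0,0,1.8,1.5,-22.6,0,0,0,1.8,1.5,-22.6,0,0,0])

```text
time_s: 8.15
tool_pos: [0.4245, -0.3498, 0.2494]
tool_rot: [-179.9, -0.1, 96.4]
force: [0.6, 0.5, -2.4]
grip_width: 0.0356
```

Call:
servo_tool(commands=[28.2,9.2,-1,0,0,4.1,28.7,7.1,-1,0,0,4.1,29.2,5,-1,0,0,4.1,29.5,2.9,-1,0,0,4.1,29.6,0.8,-1,0,0,4.1,29.6,-1.3,-1,0,0,4.1,29.4,-3.5,-1,0,0,4.1,29.1,-5.6,-1,0,0,4.1,28.6,-7.7,-1,0,0,4.1,28,-9.7,-1,0,0,4.1])

```text
time_s: 9.15
tool_pos: [0.4834, -0.0589, 0.2585]
tool_rot: [-179.9, 0.0, 55.2]
force: [1.0, -0.6, -3.0]
grip_width: 0.0354
```

Call:
servo_tool(commands=[18.3,-20.9,1,0,0,4.6,16.5,-22.3,1,0,0,4.6,14.7,-23.6,1,0,0,4.6,12.7,-24.7,1,0,0,4.6,10.7,-25.6,1,0,0,4.6,8.6,-26.4,1,0,0,4.6,6.4,-27,1,0,0,4.6,4.2,-27.4,1,0,0,4.6,2,-27.7,1,0,0,4.6,-0.2,-27.8,1,0,0,4.6])

```text
time_s: 10.15
tool_pos: [0.4141, 0.2095, 0.2483]
tool_rot: [180.0, 0.1, 9.2]
force: [2.1, -0.0, -2.1]
grip_width: 0.0356
```

Call:
servo_tool(commands=[0,0,0,0,0,0,0,0,0,0,0,0])

```text
time_s: 10.35
tool_pos: [0.4145, 0.2087, 0.2484]
tool_rot: [179.9, 0.1, 9.5]
force: [0.6, 0.0, -2.0]
grip_width: 0.0361
```

```bash
python3 - <<'E'
from h import *
snap('wrist','w5'); im,d,C=snap('scene','c5')
cv2.imwrite('pics/c5c.png',cv2.cvtColor(cv2.resize(im[120:300,200:440],None,fx=3,fy=3,interpolation=cv2.INTER_CUBIC),cv2.COLOR_RGB2BGR))
o=monitor.get_obs();print(o['tool_pos'],o['tool_rot'],o['force'],o['grip_width'],o['qpos'].round(1))
E
```

```text
[0.41518789 0.20761239 0.24884624] [1.79947724e+02 5.01581560e-02 9.34633114e+00] [-0.16375921 -0.03350727 -2.2000328 ] 0.03594418199165714 [ -46.7   -5.7   15.7  106.4    1.6   79.2 -112. ]
```

View pics/w5.png

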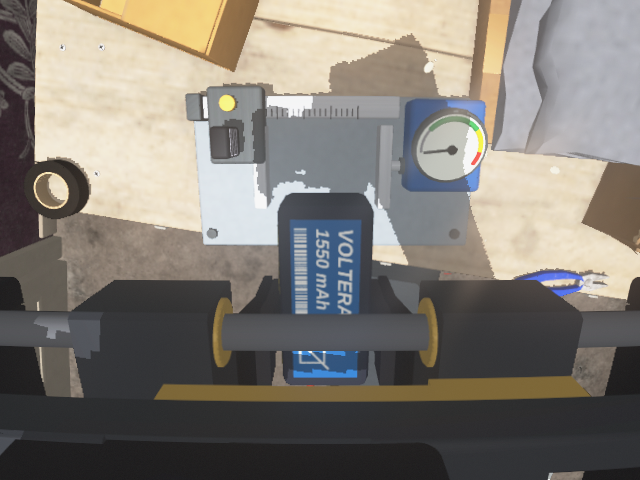

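View pics/c5c.png

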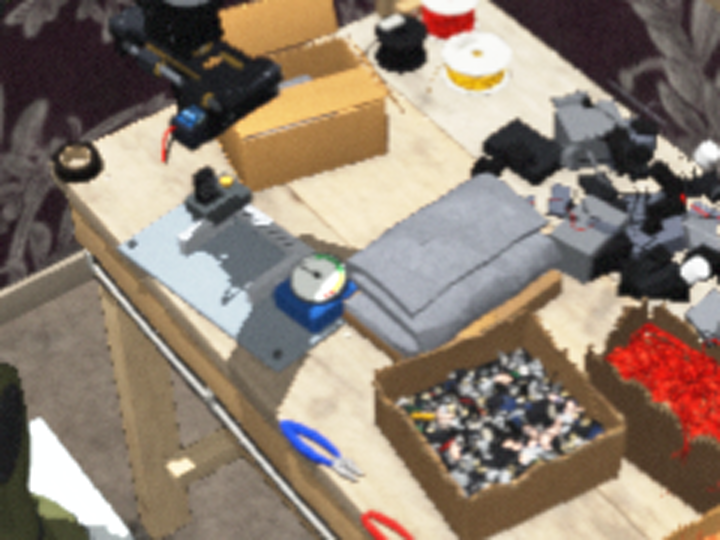

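```bash
python3 - <<'E'
import cv2
im=cv2.imread('pics/w5.png'); c=im[75:255,180:500]; cv2.imwrite('pics/w5c.png',cv2.resize(c,None,fx=2.5,fy=2.5,interpolation=cv2.INTER_CUBIC))
E
```

```text
(no output)
```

View pics/w5c.png

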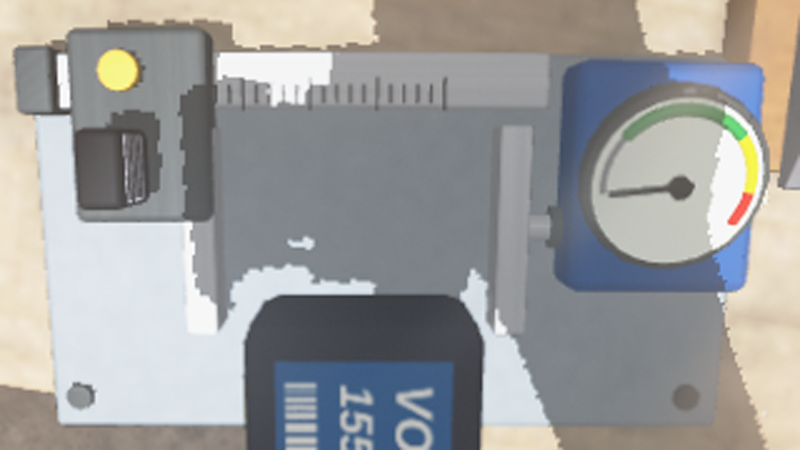

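```bash
python3 - <<'E'
from h import *
d=np.load('pics/w5.npz'); K,k1,_=cam('wrist'); C=(K,k1,d['T']); D=d['d']
def q(x,y,z):
    u,v=180+x/2.5,75+y/2.5; return onplane(C,[(u,v)],z)[0], unproj(C,[(u,v)],[D[int(round(v)),int(round(u))]])[0]
R={}
for k,p in {'plateL':(60,425,.01),'plateR':(720,425,.01),'anvFar':(503,127,.0375),'anvNear':(498,332,.0375),'anvtop':(515,220,.0375),'jawNear':(212,332,.0375),'jawtop':(200,300,.0375),'carrFace':(211,60,.045),'carrFace2':(211,215,.045),'gripC':(102,169,.087),'gripTL':(78,131,.087),'gripBR':(125,208,.087),'head':(650,280,.066),'dialc':(680,187,.066)}.items():
    a,b=q(*p); R[k]=a; print(k,a.round(4),b.round(4))
for a,b in [('plateL','plateR'),('anvFar','anvNear'),('carrFace','carrFace2')]:
    v=R[a]-R[b]; print(a,np.linalg.norm(v),np.degrees(np.arctan2(v[1],v[0])))
th=np.radians(9.1); X=np.array([np.cos(th),np.sin(th),0]);Y=np.array([-X[1],X[0],0])
B=((R['anvNear']+.027*X)+(R['anvFar']-.051*X))/2; print('bed',B)
for k in R: print(k,((R[k]-B)@X*1000).round(1),((R[k]-B)@Y*1000).round(1))
E
```

```text
plateL [0.35   0.3274 0.01  ] [ 0.0869  0.5352 -0.7717]
plateR [0.3957 0.0519 0.01  ] [ 0.3931  0.0469 -0.0019]
anvFar [0.4984 0.1709 0.0375] [0.4984 0.1707 0.0364]
anvNear [0.4237 0.1578 0.0375] [0.4236 0.1576 0.0366]
anvtop [0.4662 0.1599 0.0375] [0.4662 0.1598 0.037 ]
jawNear [0.4058 0.2655 0.0375] [0.4057 0.2656 0.0369]
jawtop [0.4173 0.2716 0.0375] [0.4174 0.2715 0.0382]
carrFace [0.5037 0.2775 0.045 ] [0.5044 0.2796 0.0314]
carrFace2 [0.4502 0.2705 0.045 ] [0.4498 0.2711 0.0408]
gripC [0.463  0.3012 0.087 ] [0.4629 0.3017 0.0847]
gripTL [0.4736 0.31   0.087 ] [0.4734 0.3112 0.0826]
gripBR [0.452  0.2925 0.087 ] [0.4476 0.3021 0.0437]
head [0.4554 0.1136 0.066 ] [0.4532 0.1058 0.0409]
dialc [0.4883 0.1109 0.066 ] [0.4883 0.109  0.0601]
plateL 0.27928639977878833 99.43226812537593
anvFar 0.07579240251971742 9.966992706260067
carrFace 0.053946968279770274 7.478087928502548
bed [0.44919114 0.16242022 0.0375    ]
plateL -71.9 178.6
plateR -70.3 -100.7
anvFar 49.9 0.6
anvNear -25.9 -0.6
anvtop 16.4 -5.2
jawNear -26.5 108.7
jawtop -14.2 112.8
carrFace 72.0 105.0
carrFace2 18.1 106.6
gripC 35.6 134.8
gripTL 47.4 141.8
gripBR 23.3 128.0
head -1.6 -49.1
dialc 30.4 -57.1
```

Call:
servo_tool(commands=[0.4,-0.2,20,0,0,0,0.4,-0.2,20,0,0,0,0.4,-0.2,20,0,0,0,0.4,-0.2,20,0,0,0,0.4,-0.2,20,0,0,0,0.4,0,20,0,0,0,0,0,20,0,0,0,0,0,20,0,0,0,0,0,20,0,0,0,0,0,0,0,0,0])

```text
time_s: 11.45
tool_pos: [0.4156, 0.2078, 0.067]
tool_rot: [179.8, 0.3, 9.3]
force: [-0.9, -0.2, -2.5]
grip_width: 0.0359
```

```bash
python3 - <<'E'
from h import *
snap('wrist','w6'); im,d,C=snap('side','s6')
cv2.imwrite('pics/s6c.png',cv2.cvtColor(cv2.resize(im[150:280,250:410],None,fx=4,fy=4,interpolation=cv2.INTER_CUBIC),cv2.COLOR_RGB2BGR))
o=monitor.get_obs();print(o['tool_pos'],o['tool_rot'],o['force'],o['grip_width'],o['qpos'].round(1))
plan([0.4174,0.2090,0.0195],9.3,vmax=5)
E
```

```text
[0.41759845 0.20939006 0.06963512] [1.79977870e+02 1.20662625e-02 9.32726079e+00] [ 0.89657839 -0.11140057 -2.88782689] 0.03548810141245361 [ -46.     4.    16.6  119.    -1.3   57.2 -109.3]
n 11 dp [-0.0002 -0.0004 -0.0501] rv [0.02 0.01 0.03]
0, 0, 4.6, 0, 0, 0, 0, 0, 4.6, 0, 0, 0, 0, 0, 4.6, 0, 0, 0, 0, 0, 4.6, 0, 0, 0, 0, 0, 4.6, 0, 0, 0, 0, 0, 4.6, 0, 0, 0, 0, 0, 4.6, 0, 0, 0, 0, 0, 4.6, 0, 0, 0, 0, 0, 4.6, 0, 0, 0, 0, 0, 4.6, 0, 0, 0
0, 0, 4.6, 0, 0, 0
```

View pics/w6.png

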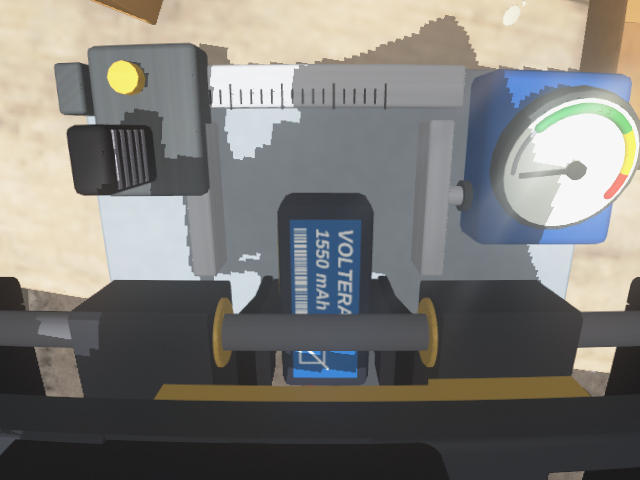

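View pics/s6c.png

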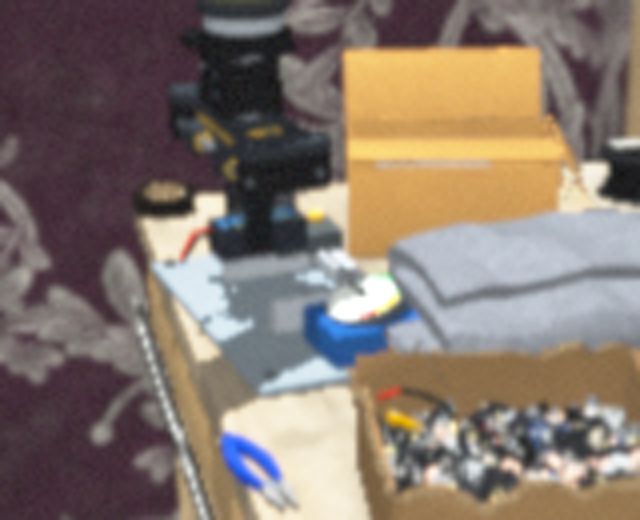

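Call:
servo_tool(commands=[0,0,8,0,0,0,0,0,8,0,0,0,0,0,8,0,0,0,0,0,8,0,0,0,0,0,6,0,0,0,0,0,4,0,0,0,0,0,2,0,0,0,0,0,0,0,0,0])

```text
time_s: 12.35
tool_pos: [0.4172, 0.2101, 0.0251]
tool_rot: [180.0, 0.0, 9.4]
force: [-0.4, -0.1, -1.8]
grip_width: 0.036
```

Call:
servo_tool(commands=[0,0,2,0,0,0,0,0,2,0,0,0,0,0,0,0,0,0,0,0,0,0,0,0])

```text
time_s: 12.75
tool_pos: [0.4173, 0.2102, 0.0214]
tool_rot: [-180.0, -0.0, 9.4]
force: [0.6, 0.0, -1.9]
grip_width: 0.0357
```

Call:
servo_tool(commands=[0,0,1,0,0,0,0,0,1,0,0,0,0,0,0,0,0,0])

```text
time_s: 13.05
tool_pos: [0.4171, 0.2102, 0.0192]
tool_rot: [180.0, 0.0, 9.4]
force: [-0.6, -0.4, -2.2]
grip_width: 0.0359
```

Call:
servo_tool(commands=[0,0,0.5,0,0,0,0,0,0.5,0,0,0,0,0,0,0,0,0])

```text
time_s: 13.35
tool_pos: [0.4173, 0.2103, 0.0189]
tool_rot: [-180.0, 0.0, 9.4]
force: [-2.6, -0.7, 4.9]
grip_width: 0.036
```

Call:
servo_tool(commands=[0,0,-0.5,0,0,0,0,0,0,0,0,0])

```text
time_s: 13.55
tool_pos: [0.4174, 0.2103, 0.0189]
tool_rot: [-180.0, -0.0, 9.4]
force: [-0.7, -0.2, -0.5]
grip_width: 0.0358
```

Call:
servo_tool(commands=[0,0,0,0,0,0,0,0,0,0,0,0,0,0,0,0,0,0,0,0,0,0,0,0,0,0,0,0,0,0], jaw=50)

```text
time_s: 14.05
tool_pos: [0.4174, 0.2103, 0.0189]
tool_rot: [-180.0, -0.0, 9.4]
force: [-0.3, 0.2, -0.3]
grip_width: 0.0497
```

Call:
servo_tool(commands=[0,0,-8,0,0,0,0,0,-15,0,0,0,0,0,-20,0,0,0,0,0,-20,0,0,0,0,0,-20,0,0,0,0,0,-15,0,0,0,0,0,0,0,0,0])

```text
time_s: 14.75
tool_pos: [0.4189, 0.2112, 0.1195]
tool_rot: [-179.9, -0.3, 9.4]
force: [0.2, -0.1, -1.1]
grip_width: 0.0499
```

```bash
python3 - <<'E'
from h import *
snap('wrist','w7'); o=monitor.get_obs();print(o['tool_pos'],o['tool_rot'],o['force'],o['grip_width'],o['qpos'].round(1))
E
```

```text
[0.41804137 0.21070559 0.11808889] [-1.79918526e+02 -1.48346050e-01  9.40498369e+00] [ 0.10724449  0.1208711  -0.21534126] 0.0499175743848517 [ -46.4    0.5   16.5  116.3   -0.2   63.1 -110.4]
```

View pics/w7.png

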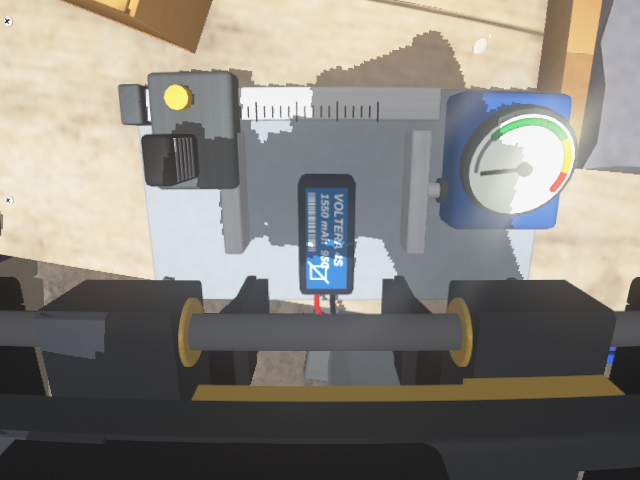

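```bash
python3 - <<'E'
from h import *
d=np.load('pics/w7.npz'); K,k1,_=cam('wrist'); C=(K,k1,d['T']); D=d['d']
th=np.radians(9.3);X=np.array([np.cos(th),np.sin(th),0]);Y=np.array([-X[1],X[0],0]);B=np.array([.449,.1625,0])
def rep(k,P): print(k,P.round(4),'bed',round((P-B)@X*1000,1),round((P-B)@Y*1000,1),round(P[2]*1000,1))
for k,(u,v,z) in {'pTL':(300,176,.04),'pTR':(354,176,.04),'pBL':(301,293,.04),'pBR':(354,293,.04),'jaw':(240,252,.0375),'anv':(408,252,.0375),'anv2':(413,131,.0375)}.items(): rep(k,onplane(C,[(u,v)],z)[0])
uu,vv=np.meshgrid(np.arange(130,215),np.arange(120,200)); P=unproj(C,np.c_[uu.ravel(),vv.ravel()],D[vv,uu].ravel())
t=P[(P[:,2]>.08)&(P[:,2]<.095)]; rep('grip',t.mean(0)); b=np.c_[(t-B)@X,(t-B)@Y]; print(np.percentile(b,[2,98],axis=0)*1000,len(t))
im=d['im'][60:200,110:260]; cv2.imwrite('pics/w7c.png',cv2.cvtColor(cv2.resize(im,None,fx=4,fy=4,interpolation=cv2.INTER_CUBIC),cv2.COLOR_RGB2BGR))
E
```

```text
pTL [0.4613 0.2341 0.04  ] bed 23.7 68.7 40.0
pTR [0.4666 0.2018 0.04  ] bed 23.8 36.0 40.0
pBL [0.3861 0.2223 0.04  ] bed -52.4 69.2 40.0
pBR [0.3918 0.1881 0.04  ] bed -52.3 34.5 40.0
jaw [0.4066 0.2653 0.0375] bed -25.2 108.3 37.5
anv [0.4243 0.1585 0.0375] bed -25.0 0.0 37.5
anv2 [0.4987 0.1716 0.0375] bed 50.5 0.9 37.5
grip [0.4632 0.302  0.0848] bed 36.6 135.4 84.8
[[ 24.44314744 128.70258359]
 [ 48.50842902 143.50464143]] 1700
```

View pics/w7c.png

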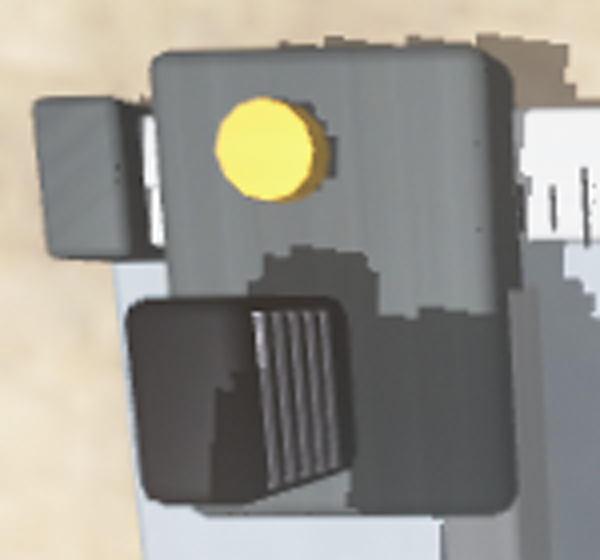

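```bash
python3 - <<'E'
from h import *
K,k1,_=cam('wrist')
for w in ['w1','w5']:
    d=np.load(f'pics/{w}.npz'); C=(K,k1,d['T']); D=d['d']
    uu,vv=np.meshgrid(np.arange(640),np.arange(270)); m=D[vv,uu].ravel()>0
    P=unproj(C,np.c_[uu.ravel(),vv.ravel()],D[vv,uu].ravel())[m]
    m=(P[:,0]>.47)&(P[:,1]>.2)&(P[:,2]>.06); t=P[m&(P[:,2]<.3)]; print(w,len(t),t.min(0),t.max(0))
    for x0 in np.arange(.48,.62,.02):
        s=t[(t[:,0]>=x0)&(t[:,0]<x0+.02)]
        if len(s): print(round(x0,2),len(s),'y',s[:,1].min().round(3),s[:,1].max().round(3),'z',s[:,2].max().round(3))
P=None
d=np.load('pics/scene0.npz');C=cam('scene');D=d['d']
uu,vv=np.meshgrid(np.arange(255,335),np.arange(110,190));P=unproj(C,np.c_[uu.ravel(),vv.ravel()],D[vv,uu].ravel())
t=P[(P[:,2]>.06)&(P[:,2]<.4)&(P[:,0]>.48)]
for x0 in np.arange(.48,.8,.03):
    s=t[(t[:,0]>=x0)&(t[:,0]<x0+.03)]
    if len(s)>3: print('sc',round(x0,2),len(s),'y',s[:,1].min().round(3),s[:,1].max().round(3),'z',s[:,2].max().round(3))
E
```

```text
w1 19784 [0.47001828 0.27525418 0.06004224] [0.70990469 0.45419908 0.10684029]
0.52 1414 y 0.314 0.377 z 0.097
0.54 3140 y 0.309 0.449 z 0.097
0.56 2093 y 0.305 0.45 z 0.097
0.58 2341 y 0.3 0.448 z 0.097
0.6 2451 y 0.295 0.453 z 0.097
0.62 2685 y 0.291 0.454 z 0.107
w5 5153 [0.47004951 0.29635063 0.06000538] [0.5758878  0.44675341 0.0983019 ]
0.52 1186 y 0.314 0.377 z 0.098
0.54 3331 y 0.309 0.447 z 0.098
0.56 465 y 0.306 0.351 z 0.097
sc 0.51 68 y 0.308 0.371 z 0.109
sc 0.54 250 y 0.301 0.494 z 0.142
sc 0.57 343 y 0.291 0.496 z 0.15
sc 0.6 355 y 0.286 0.488 z 0.148
sc 0.63 326 y 0.28 0.485 z 0.147
sc 0.66 335 y 0.274 0.474 z 0.157
sc 0.69 320 y 0.27 0.474 z 0.147
sc 0.72 236 y 0.272 0.464 z 0.149
sc 0.75 7 y 0.348 0.453 z 0.144
```

```bash
python3 - <<'E'
from h import *
plan([0.4628,0.302,0.128],9.3,vmax=16)
E
```

```text
n 7 dp [0.0448 0.0913 0.0099] rv [-0.08 -0.15  0.11]
8.4, -11.8, -1.4, 0, 0, 0, 8.4, -11.8, -1.4, 0, 0, 0, 8.4, -11.8, -1.4, 0, 0, 0, 8.4, -11.8, -1.4, 0, 0, 0, 8.4, -11.8, -1.4, 0, 0, 0, 8.4, -11.8, -1.4, 0, 0, 0, 8.4, -11.8, -1.4, 0, 0, 0
```

Call:
servo_tool(commands=[8.4,-11.8,-1.4,0,0,0,8.4,-11.8,-1.4,0,0,0,8.4,-11.8,-1.4,0,0,0,8.4,-11.8,-1.4,0,0,0,8.4,-11.8,-1.4,0,0,0,8.4,-11.8,-1.4,0,0,0,8.4,-11.8,-1.4,0,0,0,0,0,0,0,0,0,0,0,0,0,0,0])

```text
time_s: 15.7
tool_pos: [0.4617, 0.3013, 0.1262]
tool_rot: [179.9, 0.0, 9.4]
force: [0.2, -0.2, -0.3]
grip_width: 0.0498
```

```bash
python3 - <<'E'
from h import *
plan([0.4628,0.302,0.128],9.3,vmax=16)
snap('wrist','w8'); im,d,C=snap('scene','c8')
cv2.imwrite('pics/c8c.png',cv2.cvtColor(cv2.resize(im[110:270,210:370],None,fx=3.7,fy=3.7,interpolation=cv2.INTER_CUBIC),cv2.COLOR_RGB2BGR))
E
```

```text
n 1 dp [0.0011 0.0007 0.0018] rv [0.05 0.04 0.13]
1.2, -0.5, -1.8, 0.1, 0, 0.1
```

View pics/w8.png

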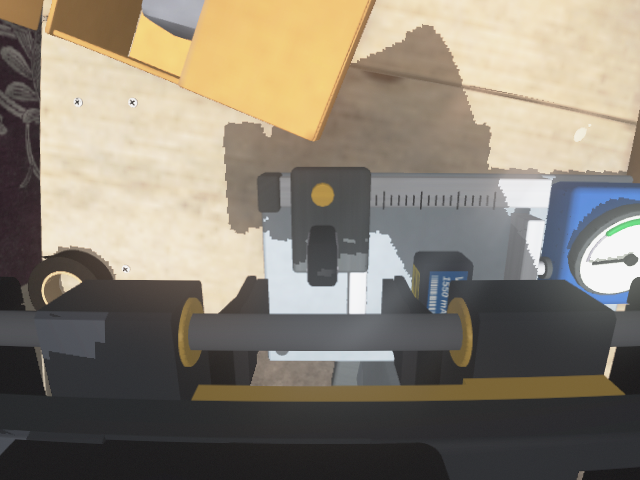

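View pics/c8c.png

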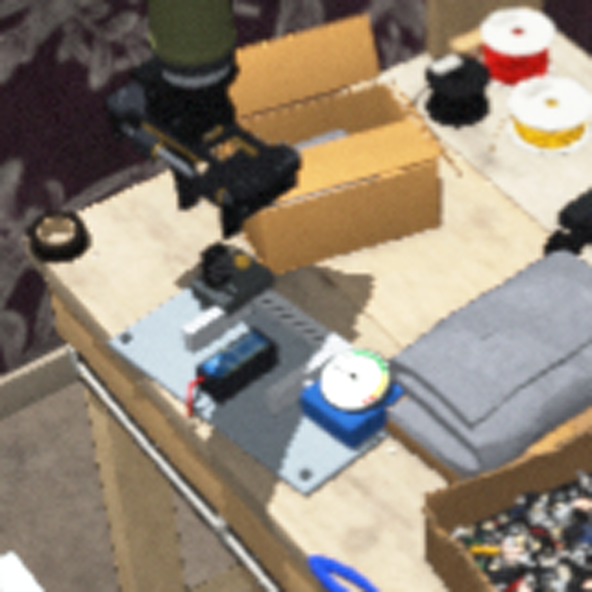

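Call:
servo_tool(commands=[0.5,0,12,0,0,0,0,0,12,0,0,0,0,0,12,0,0,0,0,0,12,0,0,0,0,0,12,0,0,0,0,0,9,0,0,0,0,0,5,0,0,0,0,0,0,0,0,0])

```text
time_s: 16.6
tool_pos: [0.4618, 0.3011, 0.0518]
tool_rot: [180.0, 0.1, 9.4]
force: [-0.3, -0.7, 0.1]
grip_width: 0.0501
```

Call:
servo_tool(commands=[0,0,0,0,0,0,0,0,0,0,0,0,0,0,0,0,0,0,0,0,0,0,0,0,0,0,0,0,0,0,0,0,0,0,0,0,0,0,0,0,0,0], jaw=0, newtons=30)

```text
time_s: 17.3
tool_pos: [0.4622, 0.3028, 0.0529]
tool_rot: [-179.9, -0.1, 9.4]
force: [0.9, 4.0, -0.8]
grip_width: 0.0159
```

```bash
python3 - <<'E'
from h import *
o=monitor.get_obs();print(o['tool_pos'],o['tool_rot'],o['force'],o['grip_width'],o['qpos'].round(1))
snap('wrist','w9'); im,d,C=snap('scene','c9')
cv2.imwrite('pics/c9c.png',cv2.cvtColor(cv2.resize(im[140:260,220:380],None,fx=4,fy=4,interpolation=cv2.INTER_CUBIC),cv2.COLOR_RGB2BGR))
E
```

```text
[0.46217146 0.3028147  0.05292713] [-1.79897470e+02 -5.08798987e-02  9.44800357e+00] [ 0.87182524  4.04701863 -0.83208921] 0.01585916535646671 [ -48.4   15.1   14.1  108.5   -4.4   56.8 -112.9]
```

View pics/w9.png

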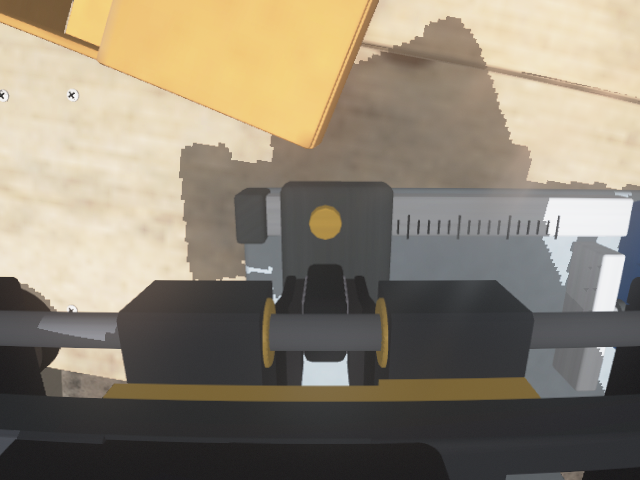

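View pics/c9c.png

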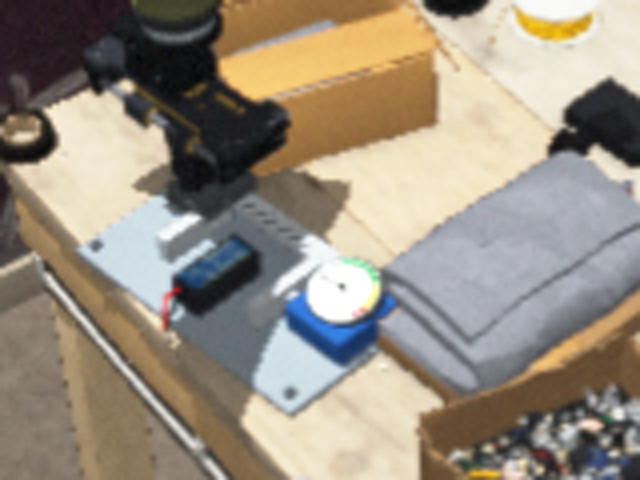

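Call:
servo_tool(commands=[0,2,0,0,0,0,0,4,0,0,0,0,0,4,0,0,0,0,0,4,0,0,0,0,0,4,0,0,0,0,0,4,0,0,0,0,0,4,0,0,0,0,0,4,0,0,0,0,0,4,0,0,0,0,0,2,0,0,0,0])

```text
time_s: 18.4
tool_pos: [0.4678, 0.2687, 0.0529]
tool_rot: [-179.8, -0.1, 9.5]
force: [-0.7, 9.4, -2.8]
grip_width: 0.016
```

```bash
cat > st.py <<'E'
from h import *
import sys
th=np.radians(9.3);X=np.array([np.cos(th),np.sin(th),0]);Y=np.array([-X[1],X[0],0]);B=np.array([.449,.1625,0])
o=monitor.get_obs();p=np.array(o['tool_pos'])-B
print('t',round(o['time_s'],2),'bed',((p@X)*1000).round(1),((p@Y)*1000).round(1),'z',(p[2]*1000).round(1),'rot',np.round(o['tool_rot'],2),'F bed',(np.array(o['force'])@X).round(2),(np.array(o['force'])@Y).round(2),o['grip_width'].round(4))
if len(sys.argv)>1:
    t=sys.argv[1]
    im1,d,C=snap('wrist','w'+t); im2,d,C2=snap('scene','c'+t)
    uv=proj(C2,[[.4883,.1109,.064]])[0]
    a=cv2.getRectSubPix(im2,(80,60),tuple(map(float,uv)));
    a=cv2.resize(a,None,fx=8,fy=8,interpolation=cv2.INTER_CUBIC); cv2.imwrite('pics/d'+t+'.png',cv2.cvtColor(a,cv2.COLOR_RGB2BGR)) 
E
python3 st.py 10
```

```text
Traceback (most recent call last):
  File "st.py", line 5, in <module>
    print('t',round(o['time_s'],2),'bed',((p@X)*1000).round(1),((p@Y)*1000).round(1),'z',(p[2]*1000).round(1),'rot',np.round(o['tool_rot'],2),'F bed',(np.array(o['force'])@X).round(2),(np.array(o['force'])@Y).round(2),o['grip_width'].round(4))
                                                                                                                                                                                                                          ^^^^^^^^^^^^^^^^^^^^^
AttributeError: 'float' object has no attribute 'round'
```

Moved ~35 mm. Continue with another 24 mm.

Call:
servo_tool(commands=[0,3,0,0,0,0,0,3,0,0,0,0,0,3,0,0,0,0,0,3,0,0,0,0,0,3,0,0,0,0,0,3,0,0,0,0,0,2,0,0,0,0,0,2,0,0,0,0,0,0,0,0,0,0])

```text
time_s: 19.3
tool_pos: [0.4713, 0.2477, 0.0529]
tool_rot: [-179.7, -0.1, 9.5]
force: [0.8, 9.4, -2.9]
grip_width: 0.0157
```

```bash
sed -i "s/o\['grip_width'\].round(4)/round(o['grip_width'],4)/" st.py; python3 st.py 10
```

```text
t 19.3 bed 35.8 80.4 z 52.9 rot [-1.7975e+02 -9.0000e-02  9.5000e+00] F bed 2.27 9.19 0.0157
```

View pics/w10.png

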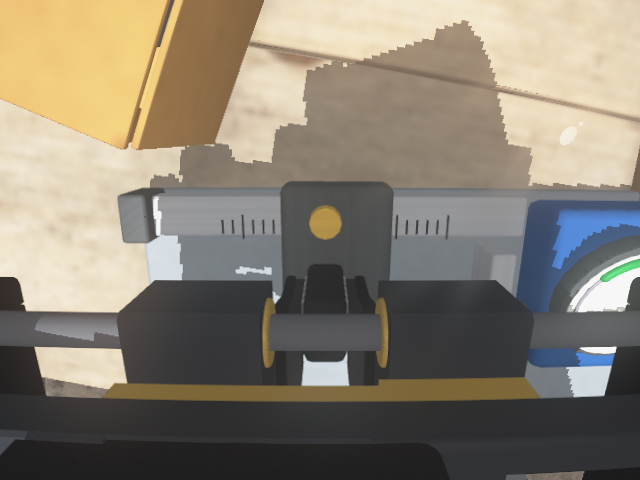

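View pics/d10.png

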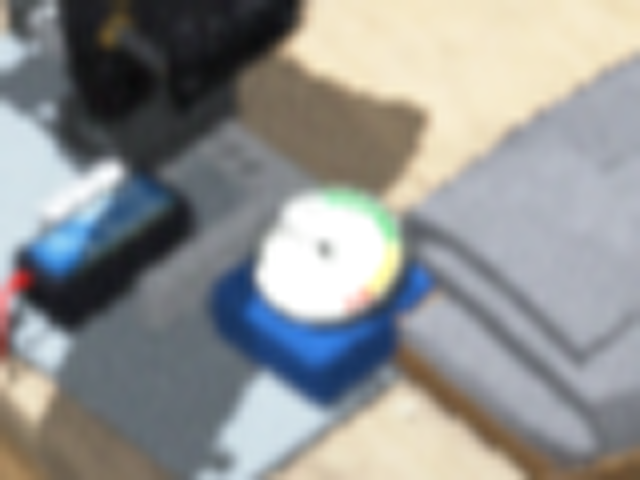

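Call:
servo_tool(commands=[0,2,0,0,0,0,0,2,0,0,0,0,0,2,0,0,0,0,0,2,0,0,0,0,0,2,0,0,0,0,0,1,0,0,0,0,0,0,0,0,0,0])

```text
time_s: 20.1
tool_pos: [0.4731, 0.237, 0.0529]
tool_rot: [-179.7, -0.1, 9.5]
force: [-0.0, 10.7, -3.4]
grip_width: 0.0158
```

```bash
python3 st.py 11; python3 - <<'E'
import cv2
a=cv2.imread('pics/w10.png')[180:380,380:640];b=cv2.imread('pics/w11.png')[180:380,380:640]
cv2.imwrite('pics/ww.png',cv2.resize(cv2.vconcat([a,b]),None,fx=1.5,fy=1.5))
E
```

```text
t 20.1 bed 35.8 69.6 z 52.9 rot [-1.7974e+02 -8.0000e-02  9.5100e+00] F bed 1.7 10.53 0.0158
```

View pics/ww.png

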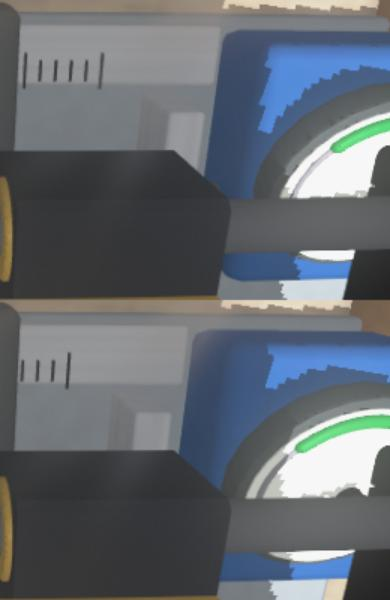

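View pics/d11.png

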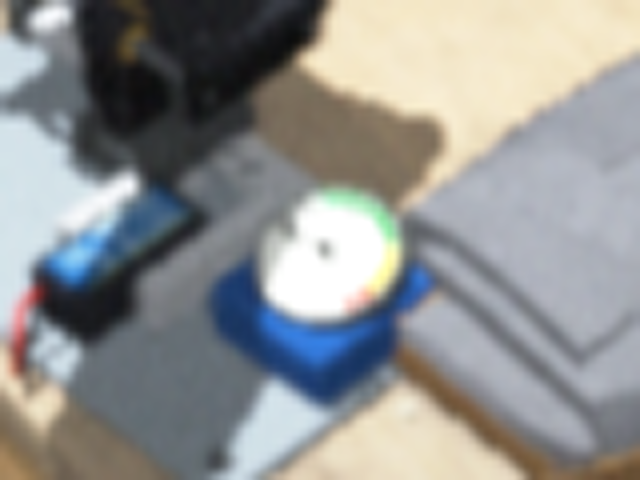

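Call:
servo_tool(commands=[0,1,0,0,0,0,0,1,0,0,0,0,0,0,0,0,0,0])

```text
time_s: 20.5
tool_pos: [0.4733, 0.2351, 0.0529]
tool_rot: [-179.7, -0.1, 9.5]
force: [-0.7, 10.8, -4.1]
grip_width: 0.0156
```

Call:
servo_tool(commands=[0,1,0,0,0,0,0,1,0,0,0,0,0,0,0,0,0,0])

```text
time_s: 20.8
tool_pos: [0.4736, 0.2337, 0.0529]
tool_rot: [-179.7, -0.1, 9.5]
force: [1.3, 12.1, -4.1]
grip_width: 0.0159
```

```bash
python3 st.py 12; python3 - <<'E'
import cv2
a=cv2.imread('pics/w11.png')[180:380,380:640];b=cv2.imread('pics/w12.png')[180:380,380:640]
cv2.imwrite('pics/ww.png',cv2.resize(cv2.vconcat([a,b]),None,fx=1.5,fy=1.5))
E
```

```text
t 20.8 bed 35.8 66.3 z 52.9 rot [-1.797e+02 -9.000e-02  9.530e+00] F bed 3.2 11.78 0.0159
```

View pics/ww.png

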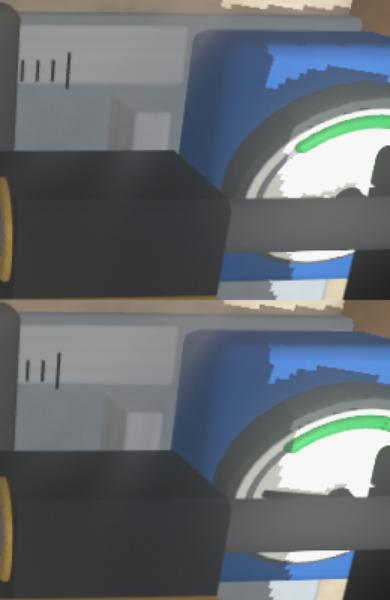

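View pics/d12.png

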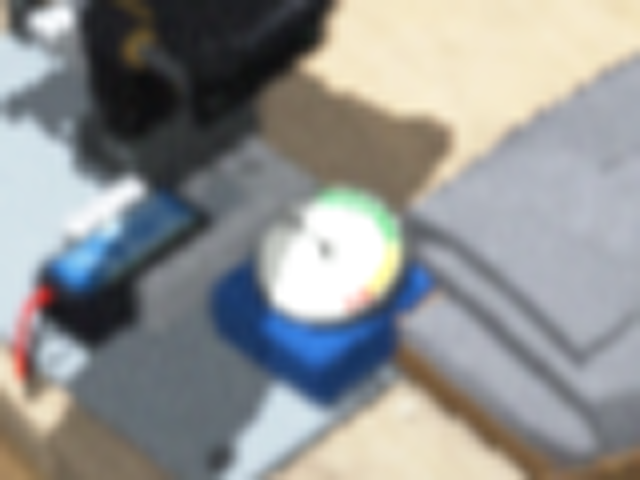

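Call:
servo_tool(commands=[0,1,0,0,0,0,0,1,0,0,0,0,0,0,0,0,0,0])

```text
time_s: 21.2
tool_pos: [0.4738, 0.2325, 0.0529]
tool_rot: [-179.7, -0.1, 9.6]
force: [0.6, 13.1, -3.7]
grip_width: 0.0157
```

```bash
python3 st.py 13; python3 - <<'E'
import cv2
a=cv2.imread('pics/w12.png')[180:380,380:640];b=cv2.imread('pics/w13.png')[180:380,380:640]
cv2.imwrite('pics/ww.png',cv2.resize(cv2.vconcat([a,b]),None,fx=1.5,fy=1.5))
E
```

```text
t 21.2 bed 35.8 65.0 z 52.9 rot [-1.7965e+02 -1.0000e-01  9.5500e+00] F bed 2.7 12.86 0.0157
```

View pics/ww.png

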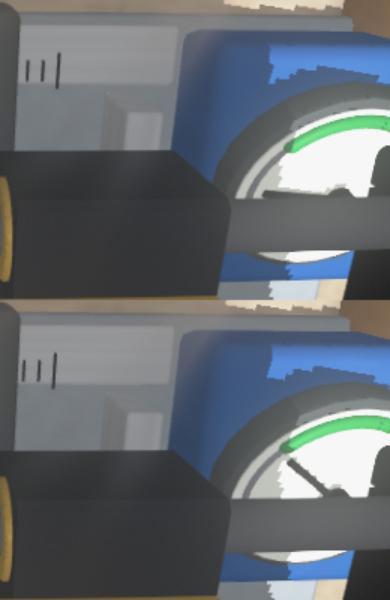

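View pics/d13.png

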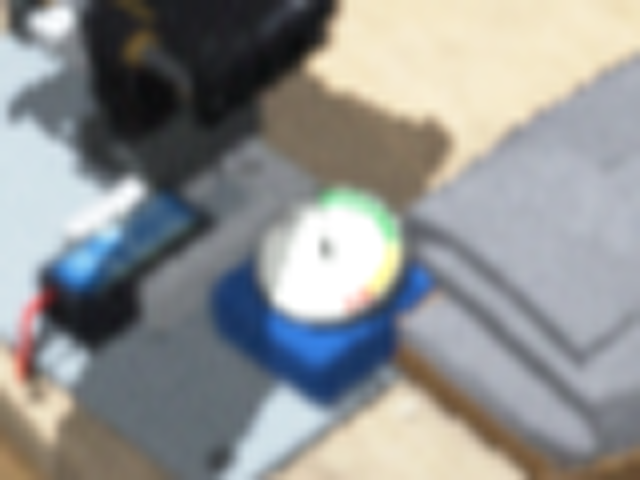

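Call:
servo_tool(commands=[0,1,0,0,0,0,0,1,0,0,0,0,0,0.5,0,0,0,0,0,0,0,0,0,0,0,0,0,0,0,0])

```text
time_s: 21.8
tool_pos: [0.4741, 0.2309, 0.053]
tool_rot: [-179.6, -0.1, 9.6]
force: [-0.6, 14.4, -4.5]
grip_width: 0.0156
```

```bash
python3 st.py 14; python3 - <<'E'
import cv2
a=cv2.imread('pics/w13.png')[180:380,380:640];b=cv2.imread('pics/w14.png')[180:380,380:640]
cv2.imwrite('pics/ww.png',cv2.resize(cv2.vconcat([a,b]),None,fx=1.5,fy=1.5))
E
```

```text
t 21.8 bed 35.8 63.5 z 53.0 rot [-1.796e+02 -1.200e-01  9.580e+00] F bed 1.74 14.31 0.0156
```

View pics/ww.png

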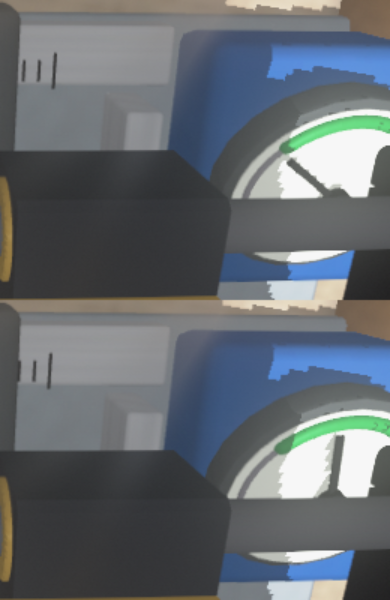

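Call:
servo_tool(commands=[0,-1,0,0,0,0,0,-1,0,0,0,0,0,-1,0,0,0,0,0,0,0,0,0,0])

```text
time_s: 22.3
tool_pos: [0.4741, 0.2309, 0.0529]
tool_rot: [-179.8, -0.1, 9.5]
force: [0.5, 9.1, -1.3]
grip_width: 0.0154
```

```bash
python3 st.py
```

```text
t 22.3 bed 35.8 63.4 z 52.9 rot [-1.798e+02 -7.000e-02  9.500e+00] F bed 2.01 8.93 0.0154
```

Call:
servo_tool(commands=[0,-1,0,0,0,0,0,-1,0,0,0,0,0,0,0,0,0,0])

```text
time_s: 22.6
tool_pos: [0.4741, 0.2309, 0.0529]
tool_rot: [-179.9, -0.0, 9.4]
force: [-1.3, 4.7, -0.0]
grip_width: 0.0157
```

Call:
servo_tool(commands=[0,0,0,0,0,0,0,0,0,0,0,0,0,0,0,0,0,0,0,0,0,0,0,0,0,0,0,0,0,0], jaw=40)

```text
time_s: 23.1
tool_pos: [0.4741, 0.2293, 0.0525]
tool_rot: [180.0, 0.0, 9.4]
force: [0.2, -0.3, 0.3]
grip_width: 0.0389
```

```bash
python3 st.py 15
```

```text
t 23.1 bed 35.5 61.9 z 52.5 rot [1.7997e+02 2.0000e-02 9.3700e+00] F bed 0.14 -0.3 0.0389
```

View pics/w15.png

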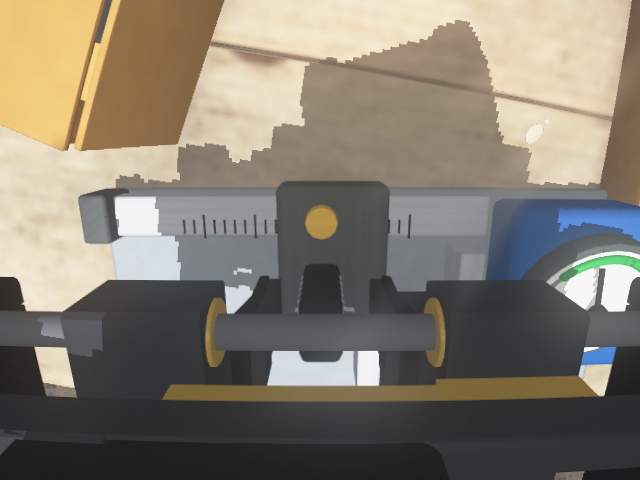

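Needle still straight up. Lift clear and look at the whole dial and pack.

Call:
servo_tool(commands=[0,0,-8,0,0,0,0,0,-15,0,0,0,0,0,-20,0,0,0,0,0,-20,0,0,0,0,0,-20,0,0,0,-10,0,-20,0,0,0,-20,0,-20,0,0,0,-20,0,-10,0,0,0,-10,0,0,0,0,0,0,0,0,0,0,0])

```text
time_s: 24.2
tool_pos: [0.4141, 0.2201, 0.1859]
tool_rot: [-180.0, -0.0, 9.5]
force: [-0.3, 0.0, -0.3]
grip_width: 0.0402
```

```bash
python3 st.py 16; python3 - <<'E'
import cv2
a=cv2.imread('pics/w16.png')[70:320,220:540]; cv2.imwrite('pics/w16c.png',cv2.resize(a,None,fx=2.4,fy=2.4,interpolation=cv2.INTER_CUBIC))
E
```

```text
t 24.2 bed -25.1 62.5 z 185.9 rot [-1.7995e+02 -3.0000e-02  9.4700e+00] F bed -0.33 0.09 0.0402
```

View pics/w16.png

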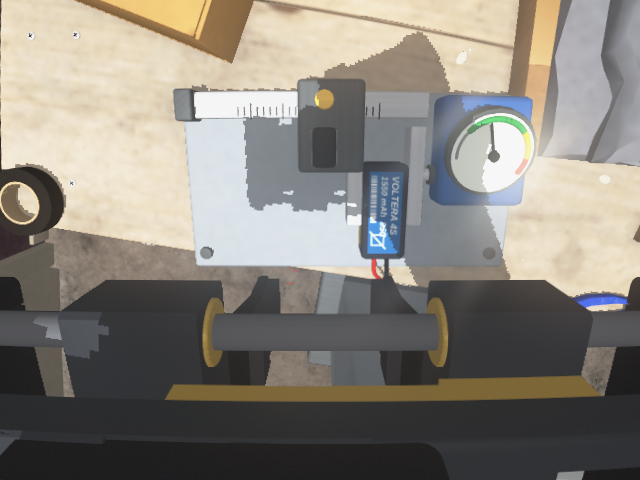

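View pics/w16c.png

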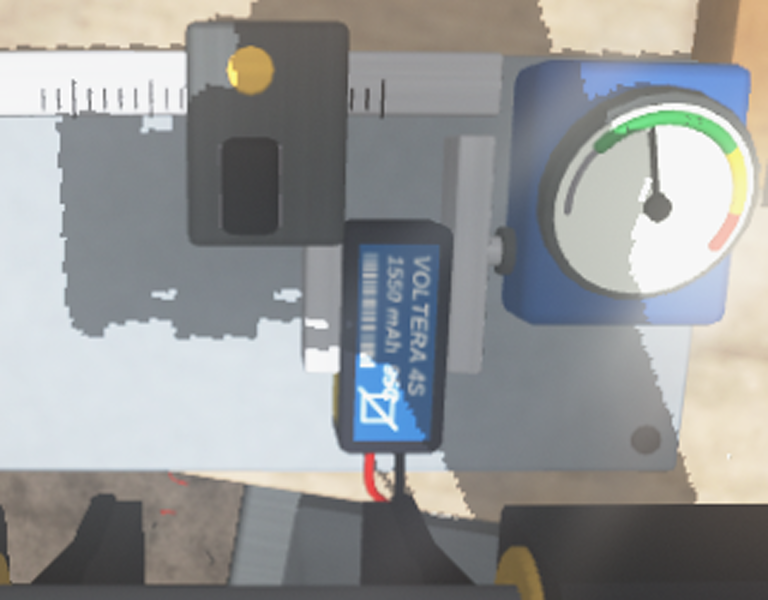

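```bash
python3 - <<'E'
from h import *
d=np.load('pics/w16.npz'); K,k1,_=cam('wrist'); C=(K,k1,d['T'])
th=np.radians(9.3);X=np.array([np.cos(th),np.sin(th),0]);Y=np.array([-X[1],X[0],0]);B=np.array([.449,.1625,0])
R={}
for k,(x,y,z) in {'pTL':(344,225,.04),'pTR':(452,228,.04),'pBR':(442,448,.04),'pBL':(338,445,.04),'aT':(461,137,.0375),'aB':(448,372,.0375),'jaw':(339,372,.0375),'dial':(657,207,.062),'tip':(653,128,.062)}.items():
    P=onplane(C,[(220+x/2.4,70+y/2.4)],z)[0]; R[k]=P; print(k,'bed',((P-B)@X*1000).round(1),((P-B)@Y*1000).round(1))
for a,b in [('pTL','pBL'),('pTR','pBR'),('aT','aB'),('tip','dial')]:
    v=R[a]-R[b]; print(a,np.degrees(np.arctan2(v@Y,v@X)).round(2))
D=d['d'];uu,vv=np.meshgrid(np.arange(372,400),np.arange(172,245));P=unproj(C,np.c_[uu.ravel(),vv.ravel()],D[vv,uu].ravel())
A=np.c_[P[:,:2],np.ones(len(P))]; s=np.linalg.lstsq(A,P[:,2],rcond=None)[0]; print('top plane slope',s[:2].round(4),'z',P[:,2].mean().round(4))
E
```

```text
pTL bed 22.5 33.7
pTR bed 21.8 -1.0
pBR bed -52.1 -1.6
pBL bed -51.1 33.8
aT bed 50.1 -2.9
aB bed -26.1 -2.7
jaw bed -26.2 33.9
dial bed 30.3 -57.8
tip bed 53.1 -54.3
pTL -0.07
pTR 0.51
aT -0.14
tip 8.66
top plane slope [-0.03    1.3909] z 0.0415
```

```bash
python3 - <<'E'
from h import *
d=np.load('pics/w16.npz'); K,k1,_=cam('wrist'); C=(K,k1,d['T']);D=d['d']
uu,vv=np.meshgrid(np.arange(374,398),np.arange(175,240));P=unproj(C,np.c_[uu.ravel(),vv.ravel()],D[vv,uu].ravel())
P=P[(P[:,2]>.03)&(P[:,2]<.05)]
s=np.linalg.lstsq(np.c_[P[:,:2],np.ones(len(P))],P[:,2],rcond=None)[0]; print(len(P),s[:2].round(3),np.median(P[:,2]))
snap('wrist','w17'); im,_,_=snap('scene','c17')
cv2.imwrite('pics/c17c.png',cv2.cvtColor(cv2.resize(im[120:420,200:500],None,fx=2,fy=2,interpolation=cv2.INTER_CUBIC),cv2.COLOR_RGB2BGR))
E
```

```text
1552 [ 0.002 -0.   ] 0.0398574068612077
```

View pics/c17c.png

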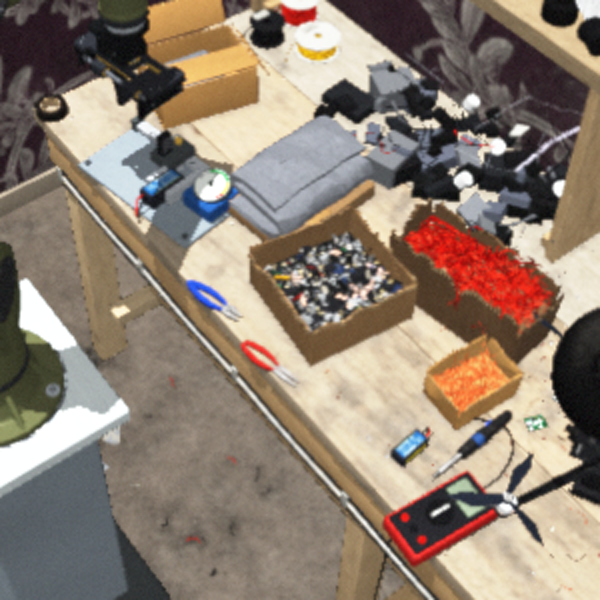

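The pack lies flat, with its top at 39.9 mm and no slope. The needle is in green, the bystanders are where they were, and the arm is clear.

```bash
python3 - <<'E'
from cell import env
print(env.sign_off())
E
```

```text
the job is handed in; nothing more can be done
None
```

The job is handed in. The larger pack is nipped across its width in the bench caliper, with the dial needle in the green band; no verdict was reported.

I picked up the pack, carried it over the boxes and laid it flat on the bed between the open jaws, leads to the robot, then let go. I then slid the moving jaw shut by its black grip in small steps, checking the dial, eased off the push force, let go and lifted clear.

My last checks before handing in:
- **Pack position:** the centre is about 15 mm nearer to the robot than the bed point and about 16 mm from the anvil's rest face. The top is level at 39.9 mm, where 40 mm is expected.
- **Squareness:** within about 0.6° of the jaws.
- **Anvil and jaw:** the needle reads about 3.6 mm, and the anvil face measured from the picture about 2.8 mm. The two differ by about 0.8 mm, but both are in green. By eye the needle was unchanged after I let go. The jaw's own position was estimated at 32 to 34 mm.
- **Surroundings:** the fingers were clear, about 0.19 m above the bench. The multimeter, tape roll, cutters and pliers look undisturbed in the scene picture. I did not measure their positions.

None of these checks failed. My early caliper position, worked out from the bed plate corners, was about 12 mm off the anvil face. I used the anvil face instead, and later views confirmed it. The clock read about 24 s at the last check, of the 64 s allowed.

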